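# One washer from the feeder, slid over to its bolt

### The arm

A 7-joint arm with a two-finger parallel gripper is mounted at the origin on the work surface. World frame = base frame: x ahead of the robot, y to its left, z up, the work surface at z = 0. Lengths are in mm, angles in rad, forces in N, time in s.
With the tool pointing down it reaches from about 375 to 925 mm from the base axis. Payload 3.1 kg.
Tool frame: the origin (TCP) lies at the very end of the fingers, on their centre line; the grasp point (between the pads) lies 19 mm behind it (ctrl.grip_point_offset is the distance from the TCP to the grasp point, in mm); z points along the fingers, y is the direction in which the jaws open and shut (so a half turn about z gives the same grasp; the last joint's range is limited). The gripper opens to 85 mm and grips with 20 to 120 N. Pads are 22 mm wide; open, the fingers measure 114 mm over their backs; the gripper's body (76 mm by 85 mm) begins 54 mm behind the grasp point. The pads swing forward as they close: fully open they stand 13 mm farther back than shut.
Start: joints at [-1.249, 0.383, 0.044, 1.598, -0.018, 1.161, -0.05], TCP at [264.904, 593.573, 231.269] pointing down, gripper open.
Joint ranges: [-2.61, 2.61], [-0.41, 2.15], [-1.48, 1.57], [0, 2.5], [-1.57, 4.71], [0.05, 1.97], [-2.85, 2.85]. Speed limits (rad/s): [2.79, 2.79, 3.14, 3.14, 3.14, 3.14, 3.14].

### API

Orientations are given as a rotation vector (axis times angle).
In Python, from plant import readout, vision, job, ctrl gives the robot as it stands. The module is installed in compiled form; this text tells all that it offers.
- The arm moves only by the tool servo_tool, never from a script. Its argument "commands" is one flat list of numbers, 5 for each row, row after row: the shift along the tool's x, y, z in mm, then the turn about the tool's z in rad, then the finger opening in mm, from 0 to 85.4. In form: [dx, dy, dz, spin, claw, dx, dy, dz, spin, claw, ...]. A call has 1 to 12 rows; each row shifts and turns the commanded pose from where the row before left it, along the tool's axes as they then stand; what a row does not reach is not made up. A row lasts 1/10 s, in which the tool goes at most 50 mm and 8.59 degrees, less where a joint would pass 70% of its speed; a pose out of reach is approached as far as the arm can. A call is refused whole if a number of a shift passes 50 or a number of a turn 0.15, either way. A call with a gripper value outside its range is refused whole. The fingers move at their own pace and stop on an object; "squeeze" is the grip in N (left out, the last holds). Time passes only in rows, so rows that do not move let the fingers close. It gives the time, the measured TCP pose, the force and the opening at its end, in the units of the state.
- readout.get_state(): the state, without advancing time (a new reading comes with each control period).
- vision.get_image(name): name is "scene" or "top" or "wrist"; returns a dict with "frame" (384x512x3 uint8, blue, green, red), "mtx" (3x3 intrinsics, pixels), "D" ([k1, k2, p1, p2, k3] as OpenCV has them; the pictures are not rectified), "camera_from_world" (4x4, takes a point from world to camera coordinates); the wrist camera has in their place "hand_eye" (4x4, takes a point from camera to tool coordinates, whose origin is the TCP and whose axes are the flange's). Camera axes: x right, y down, z forward; pixel columns grow to the right and rows downward; lengths in mm; the calibration is good to about 2 mm. A picture is of the moment at which its call begins: read the wrist's pose just before it. There is no depth.
- job.finish_job(): hands the job in, once; it reports no verdict.
The state is a dict: "time_s": time; "joint_pos": joint angles; "joint_velocities": joint speeds; "joint_efforts": joint torques, N m; "eef_pos": TCP position; "orientation": TCP orientation; "ft_force": force on the tool from outside, world axes, zero at the start; "ft_torque": the same for the moment, N m; "width": finger opening in mm.
Only numpy, scipy, OpenCV 4.12 (cv2) and the standard library are available. Lean on these libraries where they do the work, as an engineer would, in place of code of your own. Each camera call takes 0.05 s, during which the arm holds its last target.

### The job

Push the washer feeder's plunger all the way in, once, so that a single washer comes out, and let the plunger spring fully back. Then slide that washer along the bench with the fingertips until it lies flat close beside the standing bolt that has no washer yet, touching it or no more than a finger's breadth away. Pick nothing up: the bolts stay standing where they are, and everything else is left alone.

Things in the scene. Friction and masses are not known exactly. Their poses are not given: they have to be found in the camera images.
- feeder: Screwed-down washer feeder: green magazine 53 mm square, 40 mm high, open top, sight slots, four washers stacked inside, on a base 104 mm wide; a 16 mm dia spring barrel along each flank (28 mm high). Origin: bench level under the magazine's middle, z up. Plunger goes in along +x; the lowest washer leaves through a 12 mm high gate in the +x wall. Nothing of the feeder lies beyond x = 32 mm.
- plunger (a joint): How far the plunger is pushed in: 0 = home (out), 0.065 m = fully in at its stop, with the washer wholly outside. A spring returns it (4.5 N at home, 8 N fully in); with the stack's friction a push takes up to about 15 N.
- plunger_pad (a point): Centre of the outer face (facing the feeder's -x) of the plunger's round black push pad: 34 mm dia, 10 mm thick, centre 20 mm above the bench, 117 mm from the feeder's origin when home; it moves with the plunger. The pad sits on an aluminium yoke bar 84 mm wide, spanning 6 to 34 mm above the bench.
- new_washer: The lowest washer in the magazine, the one that comes out: round thick steel washer, 44 mm dia, 21 mm hole, 8 mm thick, 74 g. Origin: centre of its underside (3 mm above the bench in the feeder). Pushed fully out it drops onto the bench, its centre about 60 mm from the feeder's origin on the +x side.
- next_washer: The second washer in the stack (same size), which has to stay in the magazine; it drops to the bottom when the plunger returns. Origin: centre of its underside.
- fourth_washer: The topmost washer in the stack (same size), which stays in the magazine too. Origin: centre of its underside.
- bare_bolt: Hex bolt with no washer beside it, stood upright on its head left or right of the feeder's delivery side: head 30 mm across flats, 35 mm over corners, 12.5 mm high; threaded shank 20 mm dia pointing up, 62 mm high in all; 0.2 kg, loose. Origin: centre of the head's underside, on the bench; z up along the shank.
- done_bolt: The other hex bolt, same size and stance, on the opposite side; it has its washer already. Origin: as for the first.
- done_washer: The washer already lying flat close to the other bolt (44 mm dia, 8 mm thick). Origin: centre of its underside.
- tape_roll: Roll of cream masking tape lying flat beside the feeder, 100 mm dia, 25 mm high, loose. Origin: centre of its underside.
- sanding_block: Cork sanding block beside the feeder, 95 x 60 x 28 mm (long side along its x), loose. Origin: centre of its underside.
There are look-alikes about, which are no part of the job. What is shaped like the fourth_washer but yellow is not meant.

How it is judged (in metres and radians):
On the way, in this order (a step that is already met when the one before it is completed fails the run):
1. the plunger is pushed fully in and the lowest washer is out of the feeder (value of joint plunger above 0.061 m and x of new_washer in the frame of feeder above 0.053 m), for 0.02 s.
2. the plunger has sprung fully back, the washer still out (value of joint plunger below 0.003 m and x of new_washer in the frame of feeder above 0.051 m), for 0.1 s.
3. the washer has been slid up beside the bare bolt (horizontal distance between new_washer and bare_bolt below 0.062 m), for 0.1 s.
At the end, for the whole second after the job is handed in: The new washer lies flat and at rest on the bench with its centre within 62 mm of the bare bolt's axis (touching is 37 to 39 mm); the plunger is home within 3 mm; both bolts stand upright, the bare one within 20 mm of where it stood; the other washers are still in the magazine (horizontal distance between new_washer and bare_bolt below 0.062 m and height (world z) of new_washer below 0.003 m and angle between each of new_washer, bare_bolt, done_bolt's own z axis and vertical below 0.1 rad and linear speed of each of new_washer, bare_bolt below 0.01 m/s and value of joint plunger below 0.003 m and distance of bare_bolt from where it was at the start of the episode below 0.02 m and x of each of next_washer, fourth_washer in the frame of feeder below 0.012 m).
It fails at once if a second washer is pushed out of the feeder or taken from it (x of any of next_washer, fourth_washer in the frame of feeder above 0.012 m or height (world z) of next_washer above 0.03 m or height (world z) of fourth_washer above 0.04 m).
It fails at once if the new washer is lifted off the bench instead of being slid (height (world z) of new_washer above 0.02 m).
It fails at once if a bolt is lifted, knocked over or shoved more than 20 mm (height (world z) of any of bare_bolt, done_bolt above 0.015 m or angle between any of bare_bolt, done_bolt's own z axis and vertical above 0.5 rad or distance of any of bare_bolt, done_bolt from where it was at the start of the episode above 0.02 m).
It fails at once if the other bolt's washer, the tape roll or the sanding block is moved more than 20 mm (distance of any of done_washer, tape_roll, sanding_block from where it was at the start of the episode above 0.02 m).
It also fails if it takes over 48 s, if anything falls off the work surface, if the arm or the gripper's body presses on something with over 40 N, if the wrist force passes 120 N, or if a joint passes its speed limit or range.

## Working session

There is one attempt and no reset: what is moved stays moved. The work goes in short steps, Python scripts to look and compute and a tool call to move; the robot and the scene stay as the last step left them, time stands still between calls to the robot, and variables do not carry over. Pictures are saved under pics/ and viewed, and the job is handed in when it is done.

Besides the shell and the picture viewer there is one more tool, called after "Call:" by a JSON object that holds its "api" and its "payload". servo_tool: Moves the arm, as the interface text tells. Its arguments: {"type":"object","properties":{"commands":{"type":"array","items":{"type":"number"}},"squeeze":{"type":"number"}},"required":["commands"]}

```bash
mkdir -p pics; cat > h.py <<'E'
import numpy as np, cv2
from scipy.spatial.transform import Rotation as R
from plant import readout, vision, job, ctrl
def snap(n,f):
    s=readout.get_state(); d=vision.get_image(n); cv2.imwrite('pics/'+f,d['frame']); 
    import pickle; pickle.dump((s,d),open('pics/'+f+'.pkl','wb')); return s,d
def cfw(s,d):
    if 'camera_from_world' in d: return np.array(d['camera_from_world'])
    T=np.eye(4);T[:3,:3]=R.from_rotvec(s['orientation']).as_matrix();T[:3,3]=s['eef_pos']
    return np.linalg.inv(T@np.array(d['hand_eye']))
def pix2w(s,d,uv,z):
    M=cfw(s,d); p=cv2.undistortPoints(np.array(uv,float).reshape(-1,1,2),np.array(d['mtx']),np.array(d['D'])).reshape(-1,2)
    Rm=M[:3,:3];c=-Rm.T@M[:3,3]; out=[]
    for q,zz in zip(p,np.broadcast_to(z,len(p))):
        r=Rm.T@np.array([q[0],q[1],1]); out.append(c+r*(zz-c[2])/r[2])
    return np.array(out)
def w2pix(s,d,P):
    M=cfw(s,d); return cv2.projectPoints(np.array(P,float).reshape(-1,1,3),cv2.Rodrigues(M[:3,:3])[0],M[:3,3],np.array(d['mtx']),np.array(d['D']))[0].reshape(-1,2)
def load(f):
    import pickle; return pickle.load(open('pics/'+f+'.pkl','rb'))
E
python3 - <<'E'
from h import *
for n in ['scene','top','wrist']:
    s,d=snap(n,n+'0.png')
    print(n,cfw(s,d).round(2).tolist(), np.array(d['mtx']).round(1).tolist())
print(s)
E
```

```text
scene [[0.22, 0.98, 0.01, -143.62], [0.63, -0.13, -0.77, -302.68], [-0.75, 0.18, -0.64, 1187.81], [0.0, 0.0, 0.0, 1.0]] [[415.4, 0.0, 256.9], [0.0, 415.4, 191.4], [0.0, 0.0, 1.0]]
top [[0.01, -1.0, 0.03, 17.8], [-0.99, -0.01, -0.12, 553.52], [0.12, -0.03, -0.99, 674.81], [0.0, 0.0, 0.0, 1.0]] [[394.0, 0.0, 255.4], [0.0, 394.0, 192.4], [0.0, 0.0, 1.0]]
wrist [[0.41, 0.91, -0.0, -647.64], [0.87, -0.39, 0.31, -39.97], [0.28, -0.13, -0.95, 381.22], [0.0, 0.0, 0.0, 1.0]] [[301.3, 0.0, 252.7], [0.0, 301.3, 190.3], [0.0, 0.0, 1.0]]
{'time_s': 0.1, 'joint_pos': array([-1.24880085,  0.38378297,  0.04386064,  1.59938972, -0.01793173,
        1.16118497, -0.0499185 ]), 'joint_velocities': array([ 5.24735764e-04, -1.71133399e-03, -9.76134085e-04, -5.44991589e-03,
       -6.37541312e-04, -3.63589901e-05, -2.72994707e-04]), 'joint_efforts': array([ 2.49123324e-03, -4.34729826e+01,  1.02896556e+00, -2.50456166e+01,
        1.08468585e-02,  5.39957269e-03, -1.73975053e-05]), 'eef_pos': array([264.58701666, 592.79574508, 230.00653795]), 'orientation': array([-0.65445877, -3.07226631,  0.0036749 ]), 'ft_force': array([ 0.46374264, -1.04712078, -0.13489332]), 'ft_torque': array([-0.00939846, -0.03724652,  0.04952211]), 'width': 85.52904352254362}
```

View pics/top0.png

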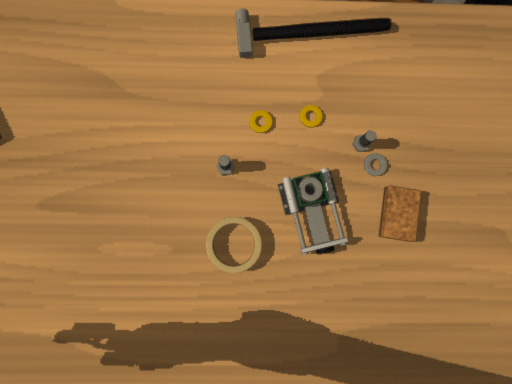

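View pics/scene0.png

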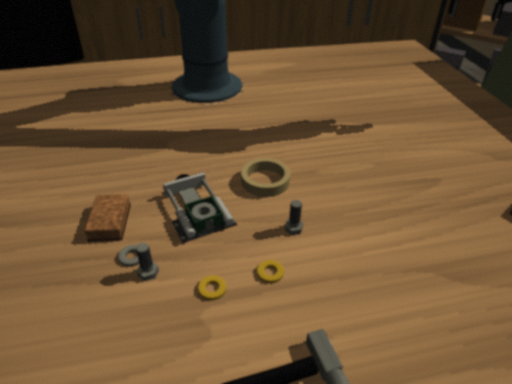

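View pics/wrist0.png

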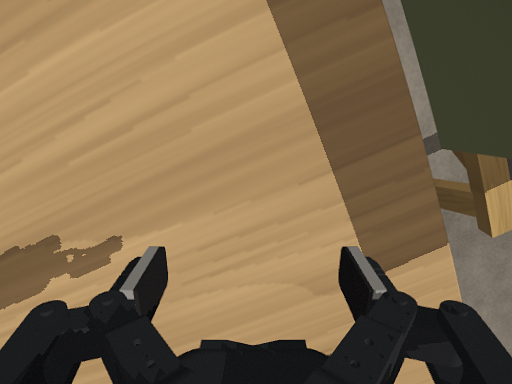

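The top view shows the feeder at about (312,190), with its pad toward the robot at (325,249). The bare bolt is at (225,168). The done bolt is at (363,143) with its washer at (376,165). The tape roll is at (234,245) and the cork block at (401,214). Two yellow decoy washers lie ahead of the feeder. I'll enlarge a crop next.

```bash
python3 - <<'E'
from h import *
s,d=load('top0.png')
c=d['frame'][90:280,195:435]; cv2.imwrite('pics/c1.png',cv2.resize(c,None,fx=3.3,fy=3.15,interpolation=cv2.INTER_CUBIC)[:, :800])
c=d['frame'][160:262,265:365]; cv2.imwrite('pics/c2.png',cv2.resize(c,None,fx=5.8,fy=5.8,interpolation=cv2.INTER_CUBIC))
E
```

```text
(no output)
```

View pics/c1.png

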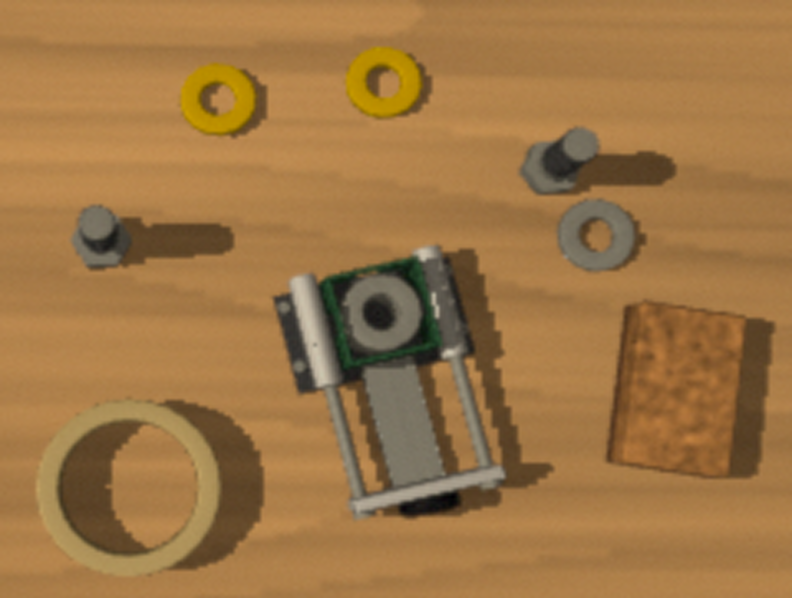

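View pics/c2.png

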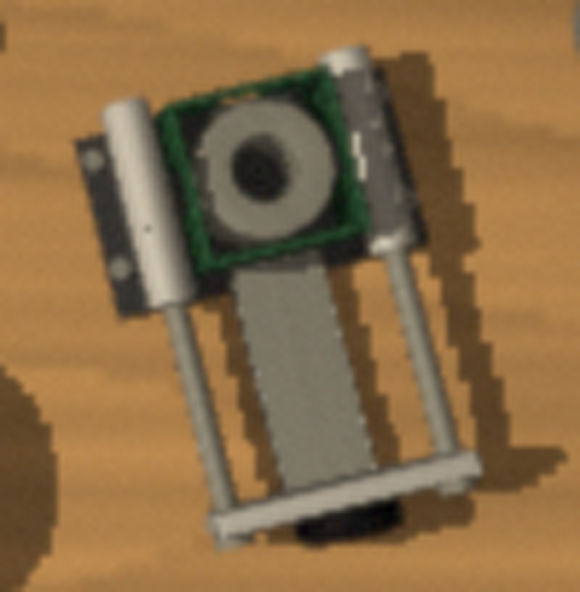

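```bash
python3 - <<'E'
from h import *
s,d=load('top0.png')
f2=lambda L:[(265+(u+.5)/5.8-.5,160+(v+.5)/5.8-.5) for u,v in L]
f1=lambda L:[(195+(u+.5)/3.3-.5,90+(v+.5)/3.15-.5) for u,v in L]
m=pix2w(s,d,f2([(162,115),(320,70),(368,228),(203,270)]),40);print(m.round(1),m.mean(0))
for a,b in [(0,1),(1,2),(2,3),(3,0)]: e=m[b]-m[a];print(np.linalg.norm(e),np.degrees(np.arctan2(e[1],e[0])))
b=pix2w(s,d,f2([(213,517),(475,455),(480,475),(216,535)]),34);print('bar',b.round(1),b.mean(0))
e=b[0]-b[1];print(np.linalg.norm(e),np.degrees(np.arctan2(e[1],e[0]))-90)
print('washer4',pix2w(s,d,f2([(263,169)]),35)) 
print('bare',pix2w(s,d,f1([(98,217)]),62),pix2w(s,d,f1([(101,243)]),12.5))
print('done',pix2w(s,d,f1([(580,143)]),62),'dw',pix2w(s,d,f1([(597,235),(219,99),(384,82)]),8),'tape',pix2w(s,d,f1([(128,488)]),25))
print('blk',pix2w(s,d,f1([(640,302),(746,317),(728,477),(610,462)]),28))
E
```

```text
[[ 576.6  -42.    40. ]
 [ 591.4  -91.1   40. ]
 [ 542.4 -105.5   40. ]
 [ 528.9  -54.5   40. ]] [559.81060549 -73.2954063   40.        ]
51.279449708611715 -73.26986152982276
51.043533931164404 -163.69363305691542
52.71722672470392 104.87546081620009
49.36834465546925 14.654937938182227
bar [[ 453.9  -58.1   34. ]
 [ 473.4 -138.9   34. ]
 [ 467.3 -140.4   34. ]
 [ 448.5  -59.    34. ]] [460.78750681 -99.11659174  34.        ]
83.11096156838154 13.568702378627847
washer4 [[560.89529692 -74.03468135  35.        ]]
bare [[608.16671668  79.12010988  62.        ]] [[602.78532604  79.71971667  12.5       ]]
done [[ 654.35066815 -177.5002019    62.        ]] dw [[ 612.68406618 -203.69070125    8.        ]
 [ 692.69314175   13.7781677     8.        ]
 [ 705.07217686  -81.71074286    8.        ]] tape [[460.00718148  61.99689299  25.        ]]
blk [[ 569.57777049 -219.88862684   28.        ]
 [ 561.56311215 -279.18026622   28.        ]
 [ 469.07490076 -265.44814866   28.        ]
 [ 477.03153308 -200.4786388    28.        ]]
```

```bash
cat >> h.py <<'E'
YAW=np.radians(14.4); O=np.array([560.,-73.5]); U=np.array([np.cos(YAW),np.sin(YAW)]); N=np.array([-U[1],U[0]])
def F(x,y,z): return np.array([*(O+U*x+N*y),z])
def toF(p): q=np.array(p[:2])-O; return q@U,q@N
def circ(c,r,z): return [[c[0]+r*np.cos(t),c[1]+r*np.sin(t),z] for t in np.linspace(0,2*np.pi,40)]
E
cat > ov.py <<'E'
from h import *
def overlay(f,bolt,box,k,out):
    s,d=load(f); im=cv2.resize(d['frame'][box[1]:box[3],box[0]:box[2]],None,fx=k,fy=k,interpolation=cv2.INTER_CUBIC)
    def pl(P,col):
        p=((w2pix(s,d,P)-[box[0],box[1]]+.5)*k-.5).astype(int); cv2.polylines(im,[p.reshape(-1,1,2)],False,col,1,cv2.LINE_AA)
    h=26.5
    pl([F(-h,-h,40),F(h,-h,40),F(h,h,40),F(-h,h,40),F(-h,-h,40)],(0,0,255))
    pl([F(-107,-42,34),F(-107,42,34)],(0,0,255)); 
    P=F(-117,0,0); pl([[*(P[:2]+N*17*np.cos(t)),20+17*np.sin(t)] for t in np.linspace(0,6.3,40)],(255,0,255))
    pl(circ(F(60,0,0),22,8),(255,255,0))
    pl(circ(bolt,10,62),(0,255,0));pl(circ(bolt,10,12.5),(0,255,0));pl(circ(bolt,17.5,0),(0,255,0))
    cv2.imwrite('pics/'+out,im)
E
python3 - <<'E'
from ov import *
overlay('top0.png',(605.5,79.3),(205,100,365,262),3.6,'o1.png')
overlay('scene0.png',(605.5,79.3),(130,150,320,280),4.2,'o2.png')
s,d=load('wrist0.png');print(np.array(d['hand_eye']).round(2).tolist()); print(R.from_rotvec(s['orientation']).as_matrix().round(3))
E
```

```text
[[-0.0, -0.95, -0.31, 80.3], [1.0, 0.0, -0.0, -0.47], [0.0, -0.31, 0.95, -142.4], [0.0, 0.0, 0.0, 1.0]]
[[-0.913  0.408 -0.001]
 [ 0.408  0.913 -0.002]
 [-0.    -0.002 -1.   ]]
```

View pics/o1.png

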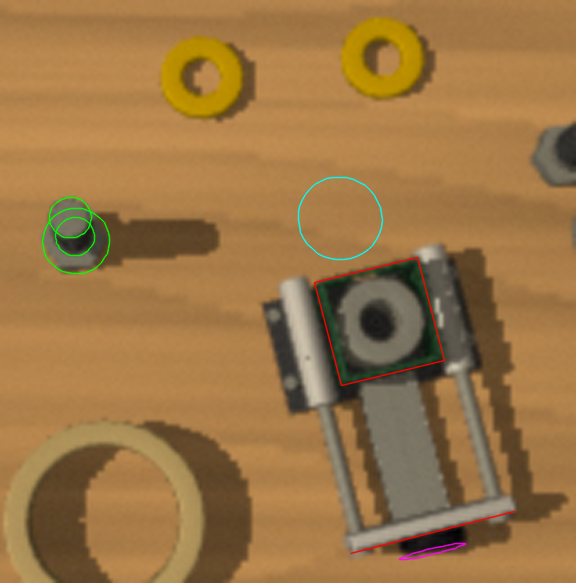

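View pics/o2.png

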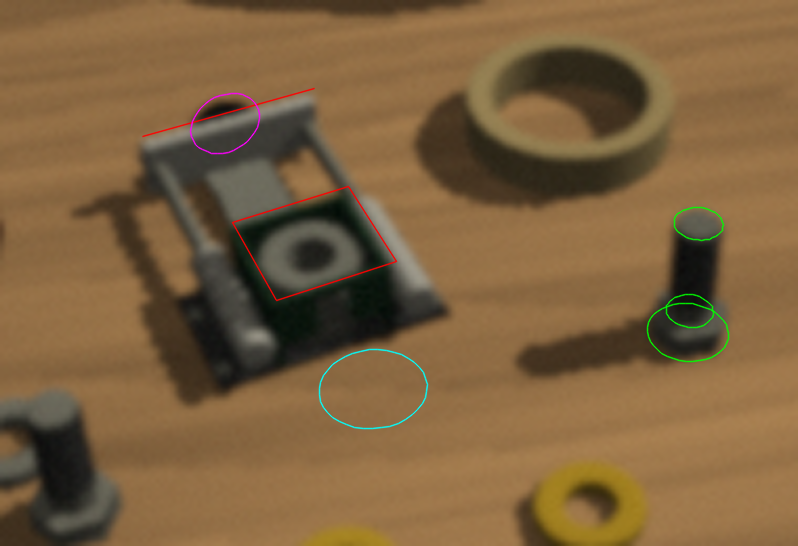

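Call:
{"api": "servo_tool", "payload": {"commands": [0,0,0,0.145,0,0,0,0,0.145,0,0,0,0,0.145,0,0,0,0,0.145,0,0,0,0,0.145,0,0,0,0,0.145,0,0,0,0,0.145,0,0,0,0,0.145,0,0,0,0,0.145,0,0,0,0,0.145,0,0,0,0,0.145,0,0,0,0,0.145,0], "squeeze": 60}}

```text
time_s: 1.35
eef_pos: [264.7, 593.2, 230.7]
orientation: [2.774, 1.473, -0.001]
ft_force: [-0.9, 1.3, 0.5]
width: 0.1
```

Call:
{"api": "servo_tool", "payload": {"commands": [0,0,0,0.145,0,0,0,0,0.145,0,0,0,0,0.145,0,0,0,0,0.145,0,0,0,0,0.145,0,0,0,0,0,0]}}

```text
time_s: 1.95
eef_pos: [264.6, 593.3, 230.7]
orientation: [3.115, 0.403, -0.0]
ft_force: [-0.2, 0.8, 0.2]
width: -0.1
```

```bash
cat > st.py <<'E'
from h import *
s=readout.get_state(); M=R.from_rotvec(s['orientation']).as_matrix()
print('t',s['time_s'],'p',s['eef_pos'].round(1),'F',np.round(toF(s['eef_pos']),1),'xang',np.degrees(np.arctan2(M[1,0],M[0,0])).round(2),'z',M[:,2].round(3),'f',s['ft_force'].round(1),'w',round(s['width'],1),'q',s['joint_pos'].round(2))
E
python3 st.py
```

```text
t 1.95 p [264.6 593.3 230.7] F [-120.3  719.4] xang 14.74 z [-0.    -0.001 -1.   ] f [-0.2  0.8  0.2] w -0.1 q [-1.58  0.41  0.47  1.62 -0.2   1.16 -2.38]
```

Call:
{"api": "servo_tool", "payload": {"commands": [-2,45,0,0,0,-2,45,0,0,0,-2,45,0,0,0,-2,45,0,0,0,-2,45,0,0,0,-2,45,0,0,0,-2,45,0,0,0,-2,45,0,0,0,-2,45,0,0,0,-2,45,0,0,0]}}

```text
time_s: 2.95
eef_pos: [360.0, 151.3, 231.3]
orientation: [-3.114, -0.408, -0.001]
ft_force: [1.7, -0.6, 0.5]
width: 0.2
```

Call:
{"api": "servo_tool", "payload": {"commands": [-2,45,0,0,0,-2,45,0,0,0,-2,45,0,0,0,-2,45,0,0,0,-2,45,0,0,0,-2,45,0,0,0,0,0,0,0,0]}}

```text
time_s: 3.65
eef_pos: [417.4, -118.6, 231.6]
orientation: [3.118, 0.386, 0.003]
ft_force: [-0.2, 0.9, 0.2]
width: 0.1
```

```bash
python3 st.py; python3 -c "
from h import *
snap('top','top1.png');snap('wrist','w1.png')"
```

```text
t 3.65 p [ 417.4 -118.6  231.6] F [-149.3   -8.2] xang 14.11 z [ 0.002 -0.    -1.   ] f [-0.2  0.9  0.2] w 0.1 q [-1.16 -0.32  1.2   2.13  0.33  1.15 -1.44]
```

View pics/w1.png

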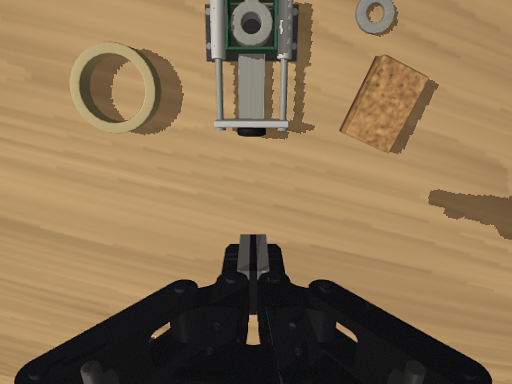

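The wrist view shows the yoke bar spanning (215,123) to (288,123), the pad at (252,131), and the shut fingers' tips at about (253,236).

```bash
python3 - <<'E'
from h import *
s,d=load('w1.png')
for q,z in [((214.5,124),34),((288.5,125),34),((251.5,136),22),((251,23),36),((375,14),8)]:
    p=pix2w(s,d,[q],z)[0];print(p.round(1),np.round(toF(p),1))
E
```

```text
[450.5 -62.3  34. ] [-103.3   38.1]
[ 469.8 -142.3   34. ] [-104.4  -44.2]
[ 446.1 -105.8   22. ] [-118.3   -2.9]
[559.7 -76.3  36. ] [-1.  -2.7]
[ 610.6 -205.1    8. ] [  16.2 -140. ]
```

Call:
{"api": "servo_tool", "payload": {"commands": [0,-3,37,0,0,0,-3,37,0,0,0,0,37,0,0,0,0,37,0,0,0,0,37,0,0,0,0,20,0,0,0,0,10,0,0,0,0,5,0,0,0,0,0,0,0,0,0,0,0,0]}}

```text
time_s: 4.75
eef_pos: [368.0, -93.4, 74.2]
orientation: [3.099, 0.399, 0.066]
ft_force: [-0.8, 0.0, -0.2]
width: -0.0
```

```bash
python3 st.py; python3 -c "
from h import *
snap('top','top2.png');snap('wrist','w2.png')"
```

```text
t 4.75 p [368.  -93.4  74.2] F [-190.9   28.5] xang 14.7 z [ 0.044 -0.011 -0.999] f [-0.8  0.  -0.2] w -0.0 q [-1.5  -0.41  1.57  2.41  0.61  0.78 -1.69]
```

View pics/w2.png

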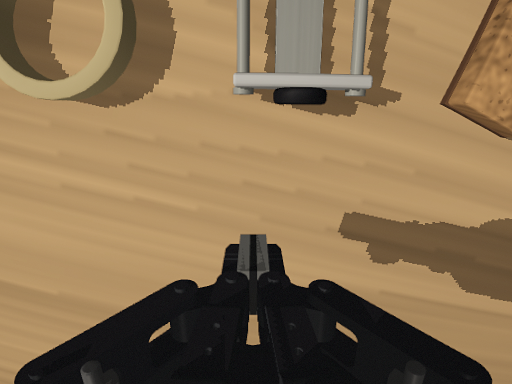

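The fingers are away from the feeder: the descent stopped at z 74 with joints 2 and 3 at their limits. I'll back up and unwind the elbow.

Call:
{"api": "servo_tool", "payload": {"commands": [10,5,-40,-0.1,0,10,5,-40,-0.1,0,10,5,-40,-0.1,0,10,5,-40,-0.1,0]}}

```text
time_s: 5.25
eef_pos: [404.5, -94.0, 237.1]
orientation: [2.949, 1.011, 0.057]
ft_force: [0.7, -0.9, -0.4]
width: 0.2
```

```bash
python3 st.py
```

```text
t 5.25 p [404.5 -94.  237.1] F [-155.7   18.9] xang 37.87 z [ 0.042 -0.011 -0.999] f [ 0.7 -0.9 -0.4] w 0.2 q [-1.08 -0.39  1.03  2.18  0.38  1.15 -1.14]
```

```bash
cat > plan.py <<'E'
from h import *
def plan(pts,spin_total,nrows,claw=0,start=None):
    """world waypoints path, evenly spaced; prints rows"""
    s=readout.get_state(); M=R.from_rotvec(s['orientation']).as_matrix(); p=np.array(s['eef_pos'])
    pts=np.vstack([p]+[np.array(q,float) for q in pts]); L=np.r_[0,np.cumsum(np.linalg.norm(np.diff(pts,axis=0),axis=1))]
    t=np.linspace(0,L[-1],nrows+1)[1:]; path=np.c_[[np.interp(t,L,pts[:,i]) for i in range(3)]].T
    rows=[]
    for q in path:
        d=(M.T@(q-p)).round(0)+0.0; sp=round(spin_total/nrows,3)
        rows.append([*d,sp,claw]); p=p+M@d; M=M@R.from_rotvec([0,0,sp]).as_matrix()
    for i in range(0,nrows,12): print([float(v) if v%1 else int(v) for r in rows[i:i+12] for v in r])
    print('end',p.round(1),'xang',np.degrees(np.arctan2(M[1,0],M[0,0])).round(1))
E
python3 -c "
from plan import *
plan([[400,50,235],[350,220,235],[290,330,235]],-2.73,19)"
```

```text
[14, -19, 0, -0.144, 0, 16, -17, 0, -0.144, 0, 19, -14, 0, -0.144, 0, 20, -12, 0, -0.144, 0, 22, -8, 0, -0.144, 0, 23, -5, 0, -0.144, 0, 23, -7, 0, -0.144, 0, 23, -4, -1, -0.144, 0, 23, -2, 0, -0.144, 0, 24, 3, -1, -0.144, 0, 22, 5, 0, -0.144, 0, 22, 9, -1, -0.144, 0]
[20, 12, 0, -0.144, 0, 19, 14, -1, -0.144, 0, 20, 13, -1, -0.144, 0, 17, 16, 0, -0.144, 0, 15, 18, -1, -0.144, 0, 11, 21, -1, -0.144, 0, 9, 21, 0, -0.144, 0]
end [290.4 329.6 234.6] xang -165.4
```

Call:
{"api": "servo_tool", "payload": {"commands": [14,-19,0,-0.144,0,16,-17,0,-0.144,0,19,-14,0,-0.144,0,20,-12,0,-0.144,0,22,-8,0,-0.144,0,23,-5,0,-0.144,0,23,-7,0,-0.144,0,23,-4,-1,-0.144,0,23,-2,0,-0.144,0,24,3,-1,-0.144,0,22,5,0,-0.144,0,22,9,-1,-0.144,0]}}

```text
time_s: 6.45
eef_pos: [361.3, 183.4, 233.6]
orientation: [1.137, 2.882, 0.009]
ft_force: [-0.4, 0.2, 0.1]
width: 0.0
```

Call:
{"api": "servo_tool", "payload": {"commands": [20,12,0,-0.144,0,19,14,-1,-0.144,0,20,13,-1,-0.144,0,17,16,0,-0.144,0,15,18,-1,-0.144,0,11,21,-1,-0.144,0,9,21,0,-0.144,0]}}

```text
time_s: 7.15
eef_pos: [291.4, 331.7, 233.3]
orientation: [-0.398, 3.075, -0.023]
ft_force: [-0.5, 0.2, -0.1]
width: 0.1
```

```bash
python3 st.py; python3 -c "
from plan import *
plan([[400,460,235],[610,200,235],[650,0,235],[600,-100,235]],0,20)"
```

```text
t 7.15 p [291.4 331.7 233.3] F [-159.4  459.3] xang -165.24 z [ 0.043 -0.01  -0.999] f [-0.5  0.2 -0.1] w 0.1 q [-2.2  -0.23  1.14  2.12  0.27  1.12  0.64]
[-33, 23, 0, 0, 0, -34, 24, 1, 0, 0, -33, 23, 0, 0, 0, -34, 24, 1, 0, 0, -19, -31, 1, 0, 0, -16, -37, 1, 0, 0, -17, -37, 2, 0, 0, -17, -38, 1, 0, 0, -17, -37, 2, 0, 0, -16, -37, 1, 0, 0, -17, -38, 1, 0, 0, -17, -37, 2, 0, 0]
[-3, -40, 1, 0, 0, 3, -40, 0, 0, 0, 2, -41, 1, 0, 0, 3, -41, 1, 0, 0, 2, -41, 1, 0, 0, 21, -33, -1, 0, 0, 27, -31, 0, 0, 0, 27, -31, 0, 0, 0]
end [ 599.7 -100.2  234.6] xang -165.2
```

Call:
{"api": "servo_tool", "payload": {"commands": [-33,23,0,0,0,-34,24,1,0,0,-33,23,0,0,0,-34,24,1,0,0]}}

```text
time_s: 7.55
eef_pos: [357.2, 410.5, 220.8]
orientation: [0.382, -3.108, 0.083]
ft_force: [-0.3, 0.5, 2.8]
width: -0.1
```

```bash
python3 st.py
```

```text
t 7.55 p [357.2 410.5 220.8] F [-76.  519.2] xang -166.0 z [-0.002 -0.054 -0.999] f [-0.3  0.5  2.8] w -0.1 q [-1.88  0.4   1.15  1.87 -0.36  1.16  1.22]
```

Call:
{"api": "servo_tool", "payload": {"commands": [0,0,0,0,0,-19,-31,1,0,0,-16,-37,1,0,0,-17,-37,2,0,0,-17,-38,1,0,0]}}

```text
time_s: 8.05
eef_pos: [459.0, 285.1, 222.9]
orientation: [0.38, -3.109, 0.079]
ft_force: [0.5, 0.0, -0.1]
width: 0.1
```

```bash
python3 st.py
```

```text
t 8.05 p [459.  285.1 222.9] F [ -8.6 372.4] xang -166.08 z [-0.002 -0.051 -0.999] f [ 0.5  0.  -0.1] w 0.1 q [-1.61  0.38  1.16  1.89 -0.33  1.15  1.49]
```

```bash
cat > kin.py <<'E'
from h import *
from scipy.optimize import least_squares
import glob,pickle
S=[]
def add(q,p,o,w): S.append((np.array(q),np.array(p),R.from_rotvec(o),w))
for f in ['wrist0.png','w1.png','w2.png']:
    s,_=load(f); add(s['joint_pos'],s['eef_pos'],s['orientation'],1)
s=readout.get_state(); add(s['joint_pos'],s['eef_pos'],s['orientation'],1)
add([-1.58,0.41,0.47,1.62,-0.2,1.16,-2.38],[264.6,593.3,230.7],[3.115,.403,0],.2)
add([-1.08,-0.39,1.03,2.18,0.38,1.15,-1.14],[404.5,-94,237.1],[2.949,1.011,.057],.2)
add([-2.2,-0.23,1.14,2.12,0.27,1.12,0.64],[291.4,331.7,233.3],[-.398,3.075,-.023],.2)
def fk(q,k,sg,full=False):
    T=np.eye(4)
    def rot(ax,a):
        M=np.eye(4);M[:3,:3]=R.from_euler(ax,a).as_matrix();return M
    def tr(x,y,z):
        M=np.eye(4);M[:3,3]=[x,y,z];return M
    d1,d3,d5,d7,a1,a3,a5,a7,o7=k[:9]
    T=rot('z',sg[0]*q[0])@tr(a1,0,d1)@rot('y',sg[1]*q[1])@tr(0,0,0)@rot('z',sg[2]*q[2])@tr(a3,0,d3)@rot('y',sg[3]*q[3])@tr(a5,0,0)@rot('z',sg[4]*q[4])@tr(0,0,d5)@rot('y',sg[5]*q[5])@tr(a7,0,0)@rot('z',sg[6]*q[6]+o7)@tr(0,0,d7)
    return T
def res(k,sg):
    r=[]
    for q,p,o,w in S:
        T=fk(q,k,sg); r+=list(w*(T[:3,3]-p)/10); r+=list(w*(R.from_matrix(T[:3,:3]).inv()*o).as_rotvec()*30)
    return np.array(r)
if __name__=='__main__':
    best=[]
    for s1 in (1,-1):
     for s3 in (1,-1):
      for s5 in (1,-1):
       for s7 in (1,-1):
        for o in (0,1.57,3.14,-1.57):
         sg=(s1,1,s3,1,s5,1,s7)
         try:z=least_squares(res,[330,400,400,250,0,0,0,0,o],args=(sg,),max_nfev=60)
         except Exception: continue
         best.append((z.cost,sg,z.x))
    best.sort(key=lambda b:b[0])
    for b in best[:3]: print(b[0],b[1],b[2].round(2))
    pickle.dump(best[0],open('kin.pkl','wb'))
    for q,p,o,w in S:
        T=fk(q,best[0][2],best[0][1]); print((T[:3,3]-p).round(1),(R.from_matrix(T[:3,:3]).inv()*o).as_rotvec().round(3))
E
python3 kin.py
```

```text
8.485277160660317 (-1, 1, -1, 1, -1, 1, -1) [179.45 492.82 528.22 199.53 -34.35 -11.66  -3.82 -23.13   1.57]
8.48527716066154 (-1, 1, -1, 1, -1, 1, -1) [179.45 492.82 528.22 199.53 -34.35 -11.66  -3.82 -23.13   1.57]
8.485277160664312 (-1, 1, -1, 1, -1, 1, -1) [179.45 492.82 528.22 199.53 -34.35 -11.66  -3.82 -23.13   1.57]
[-37.3  13.4   3.2] [0. 0. 0.]
[-0.5  0.2  3.4] [-0. -0.  0.]
[-0.5 -0.2  0.5] [-0.  0.  0.]
[ 2.9 -1.2 -7.3] [0. 0. 0.]
[-25.3   4.3  -2.6] [-0.001  0.002 -0.003]
[-8.2  8.8  6.1] [ 0.002 -0.004  0.001]
[-7.4  1.1  3.5] [ 0.006 -0.005 -0.001]
```

```bash
cat > kin2.py <<'E'
from kin import *
def chain(q):
    """rotations after each joint (0..7)"""
    A=np.eye(3);L=[A]
    for i,(ax,sg) in enumerate(zip('zyzyzyz',(-1,1,-1,1,-1,1,-1))):
        A=A@R.from_euler(ax,sg*q[i]+(1.5708 if i==6 else 0)).as_matrix(); L.append(A)
    return L
def fitlin(lam=.002):
    k0=np.zeros((8,3)); k0[1,2]=180;k0[3,2]=490;k0[5,2]=528;k0[7,2]=200
    A=[];b=[]
    for q,p,o,w in S:
        J=np.hstack(chain(q)); A.append(J*w); b.append((p-J@k0.ravel())*w)
    A=np.vstack(A+[np.eye(24)*lam*10]); b=np.r_[np.hstack(b),np.zeros(24)]
    x=np.linalg.lstsq(A,b,rcond=None)[0]; return k0.ravel()+x
def fk2(q,k):
    L=chain(q); return np.hstack(L)@k, L[-1]
if __name__=='__main__':
    k=fitlin(); print(k.reshape(8,3).round(1)); np.save('k.npy',k)
    for q,p,o,w in S: print((fk2(q,k)[0]-p).round(1))
E
python3 kin2.py
```

```text
[[ 2.200e+00  3.800e+00  8.000e+00]
 [ 2.000e-01 -7.900e+00  1.880e+02]
 [-3.000e+00 -7.900e+00 -2.500e+00]
 [ 3.000e+00 -8.700e+00  4.875e+02]
 [-4.000e+00 -8.700e+00 -1.320e+01]
 [-1.400e+00 -3.900e+00  5.148e+02]
 [-1.500e+00 -3.900e+00  1.000e+01]
 [ 4.000e-01 -1.300e+00  2.100e+02]]
[ 0.  -0.   0.1]
[ 0.1 -0.2 -0.1]
[-0.  0. -0.]
[-0.  0.  0.]
[-0.7 -0.1 -2.5]
[-2.2  2.9  1.5]
[ 0.7 -0.2  1.9]
```

```bash
cat > ik.py <<'E'
from kin2 import *
k=np.load('k.npy')
lo=np.array([-2.61,-.41,-1.48,0,-1.57,.05,-2.85]);hi=np.array([2.61,2.15,1.57,2.5,4.71,1.97,2.85])
def err(q,p,Rm):
    P,A=fk2(q,k); return np.r_[(p-P)/1000, (A@R.from_matrix(A.T@Rm).as_rotvec())*.3]
def jac(q,p,Rm):
    J=np.zeros((6,7))
    for i in range(7):
        d=np.zeros(7);d[i]=1e-5;J[:,i]=-(err(q+d,p,Rm)-err(q-d,p,Rm))/2e-5
    return J
def dls(q,p,Rm,it=20):
    for _ in range(it):
        e=err(q,p,Rm); J=jac(q,p,Rm); q=np.clip(q+np.linalg.pinv(J,rcond=1e-3)@e,lo,hi)
    return q,np.abs(e).max()
def Rdown(xang):
    x=np.array([np.cos(xang),np.sin(xang),0]);z=np.array([0,0,-1.]);return np.c_[x,np.cross(z,x),z]
E
python3 - <<'E'
from ik import *
# test hypothesis: first swing
s0=S[4]; q=s0[0].copy(); p=s0[1].copy(); Rm=Rdown(np.radians(14.7))
for i in range(16):
    p=p+Rm@np.array([-2,45,0]); q,e=dls(q,p,Rm,4)
print('sim',q.round(2),'real',S[1][0].round(2),p,S[1][1])
# feasible configs at push start/end for q3 seeds
for xa in (14.4,194.4,104.4,-75.6):
  for x in (-145,-65):
    for q3 in (-1,-.5,0,.5,1):
      best=None
      P=F(x,-1.5,10)
      f=lambda q:np.r_[err(q,P,Rdown(np.radians(xa)))*1000,(q[2]-q3)*.1]
      for q1 in (-1.2,-.3,.5):
       for q7 in (-1.5,0,1.5):
        z=least_squares(f,np.clip([q1,-.2,q3,2.2,.2,1,q7],lo,hi),bounds=(lo,hi))
        if best is None or z.cost<best.cost: best=z
      print(xa,x,q3,best.x.round(2),round(float(np.abs(err(best.x,P,Rdown(np.radians(xa)))).max()*1000),1))
E
```

```text
sim [-1.19 -0.36  1.2   2.14  0.37  1.17 -1.48] real [-1.16 -0.32  1.2   2.13  0.33  1.15 -1.44] [ 416.35315201 -111.25303623  230.7       ] [ 417.02872303 -114.64827091  231.44503962]
14.4 -145 -1 [ 1.08  0.55 -1.    2.23  0.73  0.73 -1.75] 0.0
14.4 -145 -0.5 [ 0.64  0.38 -0.5   2.24  0.32  0.59 -1.42] 0.0
14.4 -145 0 [ 0.18  0.34 -0.    2.25  0.    0.55 -1.14] 0.0
14.4 -145 0.5 [-0.28  0.38  0.5   2.26 -0.34  0.57 -0.84] 0.0
14.4 -145 1 [-0.7   0.58  1.    2.26 -0.8   0.7  -0.44] 0.0
14.4 -65 -1 [ 0.96  0.69 -1.    2.07  0.8   0.84 -1.84] 0.0
14.4 -65 -0.5 [ 0.55  0.49 -0.5   2.07  0.37  0.67 -1.51] 0.0
14.4 -65 0 [ 0.11  0.44  0.    2.08 -0.    0.62 -1.21] 0.0
14.4 -65 0.5 [-0.32  0.49  0.5   2.09 -0.39  0.64 -0.88] 0.0
14.4 -65 1 [-0.71  0.72  1.    2.1  -0.87  0.81 -0.49] 0.0
194.4 -145 -1 [ 1.08  0.55 -1.    2.23  0.73  0.73  1.39] 0.0
194.4 -145 -0.5 [ 0.63  0.38 -0.5   2.24  0.32  0.59  1.72] 0.0
194.4 -145 0 [ 0.17  0.34 -0.    2.25  0.    0.55  1.99] 0.0
194.4 -145 0.5 [-0.29  0.38  0.5   2.26 -0.34  0.57  2.29] 0.0
194.4 -145 1 [-0.7   0.58  1.    2.27 -0.8   0.7   2.7 ] 0
[... 842 characters left out ...]
 -0.39  0.65  0.69] 0.0
104.4 -65 1 [-0.71  0.72  1.    2.1  -0.87  0.81  1.08] 0.0
-75.6 -145 -1 [ 1.2   0.67 -1.15  2.23  0.88  0.82  2.85] 0.0
-75.6 -145 -0.5 [ 0.4   0.35 -0.25  2.25  0.15  0.56 -2.85] 0.0
-75.6 -145 0 [ 0.17  0.34  0.    2.25 -0.    0.55 -2.72] 0.0
-75.6 -145 0.5 [-0.28  0.38  0.5   2.26 -0.34  0.57 -2.42] 0.0
-75.6 -145 1 [-0.7   0.58  1.    2.27 -0.8   0.7  -2.01] 0.0
-75.6 -65 -1 [ 0.99  0.71 -1.03  2.07  0.83  0.85  2.85] 0.0
-75.6 -65 -0.5 [ 0.21  0.44 -0.11  2.09  0.08  0.62 -2.85] 0.0
-75.6 -65 0 [ 0.11  0.44  0.    2.09 -0.    0.62 -2.78] 0.0
-75.6 -65 0.5 [-0.33  0.49  0.5   2.1  -0.38  0.64 -2.46] 0.0
-75.6 -65 1 [-0.72  0.71  1.    2.1  -0.86  0.81 -2.06] 0.0
```

```bash
cat > sim.py <<'E'
from ik import *
def sim(pts,spins,rows,q=None,verbose=True):
    s=readout.get_state(); q=np.array(s['joint_pos']) if q is None else q
    P,M=fk2(q,k); off=np.array(s['eef_pos'])-P if verbose!='c' else 0
    P=np.array(s['eef_pos']); qs=[q]
    for pt,sp,n in zip(pts,spins,rows):
        st=P.copy()
        for i in range(n):
            p=st+(np.array(pt)-st)*(i+1)/n; M=M@R.from_rotvec([0,0,sp/n]).as_matrix()
            q0=q; q,e=dls(q,p-off,M,4); qs.append(q)
            if e>1e-3: print('ERR',e,q.round(2))
        P=p
        print(np.round(P),q.round(2),'vmax',np.abs(np.diff(qs[-n-1:],axis=0)).max(0).round(2).max()/.1)
    return q
E
python3 - <<'E'
from sim import *
pre=F(-150,-1.5,60);lo_=F(-150,-1.5,10)
print('A');sim([[640,50,200],[600,-120,150],[500,-120,80],pre,lo_],[1.0,2.15,0,0,0],[10,16,5,5,5])
print('B');sim([[640,50,200],[600,-120,150],[500,-120,80],pre,lo_],[-1.57,0,0,0,0],[12,8,5,5,5])
print('C');sim([[560,160,100],[560,-120,100],[500,-120,80],pre,lo_],[0,3.15,0,0,0],[10,22,5,5,5])
E
```

```text
A
[640.  50. 200.] [-0.96  0.72  1.18  1.66 -0.64  1.23  1.17] vmax 0.7000000000000001
[ 600. -120.  150.] [-0.8   1.05  1.49  1.79 -1.04  1.36 -0.43] vmax 1.0
[ 500. -120.   80.] [-0.9   1.05  1.47  2.07 -1.11  1.21 -0.28] vmax 0.6
[ 415. -112.   60.] [-0.99  1.02  1.5   2.27 -1.14  1.13 -0.17] vmax 0.39999999999999997
[ 415. -112.   10.] [-0.94  1.05  1.38  2.28 -1.24  1.06 -0.13] vmax 0.3
B
ERR 0.033407148016389374 [-0.86  0.41  0.75  1.75 -0.25  1.11  2.85]
ERR 0.06505722168111253 [-0.67  0.39  0.56  1.72 -0.17  1.1   2.85]
ERR 0.09203038672727439 [-0.44  0.38  0.31  1.69 -0.07  1.1   2.85]
ERR 0.11565957131214835 [-0.18  0.4   0.03  1.65  0.04  1.11  2.85]
[640.  50. 200.] [-0.18  0.4   0.03  1.65  0.04  1.11  2.85] vmax 2.8000000000000003
ERR 0.1013497334963289 [ 0.04  0.4  -0.2   1.67  0.14  1.1   2.85]
ERR 0.08970487986713002 [ 0.24  0.41 -0.41  1.68  0.24  1.1   2.85]
ERR 0.07851830067241383 [ 0.42  0.45 -0.6   1.7   0.33  1.1   2.85]
ERR 0.06691454406645556 [ 0.59  0.49 -0.77  1.71  0.43  1.12  2.85]
ERR 0.05519479600107551 [ 0.73  0.55 -0.93  1.72  0.53  1.14  2.85]
ERR 0.
[... 407 characters left out ...]

ERR 0.0020249138070845313 [ 1.14  0.78 -1.32  1.92  0.89  1.17  2.85]
[ 500. -120.   80.] [ 1.2   0.77 -1.32  2.03  0.92  1.1   2.83] vmax 0.6
[ 415. -112.   60.] [ 1.36  0.7  -1.39  2.23  0.92  1.    2.79] vmax 0.39999999999999997
[ 415. -112.   10.] [ 1.26  0.76 -1.25  2.25  1.03  0.93  2.71] vmax 0.3
C
[560. 160. 100.] [-1.1   0.61  0.94  1.88 -0.54  0.96  1.9 ] vmax 0.5
[ 560. -120.  100.] [-0.84  1.08  1.46  1.92 -1.1   1.27 -0.35] vmax 1.0999999999999999
[ 500. -120.   80.] [-0.9   1.06  1.47  2.07 -1.12  1.21 -0.27] vmax 0.3
[ 415. -112.   60.] [-0.99  1.03  1.51  2.27 -1.14  1.14 -0.17] vmax 0.39999999999999997
[ 415. -112.   10.] [-0.94  1.06  1.38  2.28 -1.25  1.06 -0.12] vmax 0.3
```

```bash
cat > search.py <<'E'
from sim import *
import sys,io,contextlib,time
def run(q,P,M,off,segs):
    mg=9
    for pt,sp in segs:
        d=np.linalg.norm(np.array(pt)-P); n=max(2,int(np.ceil(max(d/60,abs(sp)/.25)))); st=P.copy()
        for i in range(n):
            p=st+(np.array(pt)-st)*(i+1)/n; M=M@R.from_rotvec([0,0,sp/n]).as_matrix()
            q2,e=dls(q,p-off,M,3)
            if e>2e-3: return -1,q,P
            q=q2; mg=min(mg,(q-lo).min(),(hi-q).min())
            if mg<.03: return mg,q,P
        P=np.array(pt,float)
    return mg,q,P
s=readout.get_state(); q=np.array(s['joint_pos']); P0,M=fk2(q,k); P=np.array(s['eef_pos']); off=P-P0
rng=np.random.default_rng(int(sys.argv[1])); best=[]; t0=time.time()
pre=F(-150,-1.5,90);low=F(-150,-1.5,10);inn=F(-63,-1.5,10)
w1=F(60,-48,70); w2=F(60,-48,4); w3=F(60,75,4)
while time.time()-t0<400:
    segs=[];tot=0
    for i in range(rng.integers(1,5)):
        r=rng.uniform(450,850);a=rng.uniform(-.7,1.0);z=rng.uniform(90,350);sp=rng.uniform(-2,2)
        tot+=sp;segs.append(([r*np.cos(a),r*np.sin(a),z],sp))
    xa0=-166.1; need=np.radians(-(14.4-xa0)) # spin for x=+u  (spin + => yaw -)
    c=[need+2*np.pi*j for j in(-1,0,1)]; last=min(c,key=lambda v:abs(v-tot))-tot
    if abs(last)>2: continue
    segs+=[(pre,last),(low,0),(inn,0),(low,0),(pre,0),(w1,-np.pi/2),(w2,0),(w3,0)]
    mg,qe,_=run(q,P,M,off,segs)
    if mg>.1: best.append((mg,segs,qe)); 
best.sort(key=lambda b:-b[0])
import pickle; pickle.dump(best[:10],open(f'best{sys.argv[1]}.pkl','wb'))
for b in best[:4]: print(round(b[0],3),[(np.round(p).tolist(),round(sp,2)) for p,sp in b[1]],b[2].round(2))
E
nproc; for i in 1 2 3 4; do OMP_NUM_THREADS=1 python3 search.py $i > s$i.txt & done; wait; cat s?.txt | sort -r | head -12
```

```text
4
this script no longer has the robot
this script no longer has the robot
this script no longer has the robotException ignored in: <_io.TextIOWrapper mode='rw' encoding='UTF-8'>
Traceback (most recent call last):
BrokenPipeError: [Errno 32] Broken pipe
Exception ignored in: <_io.TextIOWrapper mode='rw' encoding='UTF-8'>
Traceback (most recent call last):
BrokenPipeError: [Errno 32] Broken pipe
Exception ignored in: <_io.TextIOWrapper mode='rw' encoding='UTF-8'>
Traceback (most recent call last):
BrokenPipeError: [Errno 32] Broken pipe
```

```bash
cat > seg.py <<'E'
from sim import *
from plan import plan
import pickle
def seg(pt,sp,n,claw=0):
    s=readout.get_state(); pickle.dump(s,open('state.pkl','wb')); print('q',s['joint_pos'].round(2),'t',s['time_s'],s['eef_pos'].round(1))
    sim([pt],[sp],[n]); plan([pt],sp,n,claw)
E
python3 -c "
from seg import *
seg([584,561,130],1.35,11)
print('rest');s=readout.get_state()
sim([[584,561,130],[469,-379,116],[469,-321,246],[403,298,248],[415,-112,90],[415,-112,10],[499,-91,10]],[1.35,-.47,-.81,1.99,1.08,0,0],[11,28,7,18,13,4,6])"
```

```text
q [-1.61  0.38  1.16  1.89 -0.33  1.15  1.49] t 8.05 [459.  285.1 222.9]
[584. 561. 130.] [-1.35  1.08  1.1   1.18 -0.88  1.4   0.1 ] vmax 1.4999999999999998
[-17, 22, 7, 0.123, 0, -15, 24, 7, 0.123, 0, -11, 25, 7, 0.123, 0, -8, 27, 7, 0.123, 0, -5, 28, 8, 0.123, 0, -1, 27, 7, 0.123, 0, 2, 28, 7, 0.123, 0, 6, 28, 7, 0.123, 0, 8, 26, 7, 0.123, 0, 12, 25, 7, 0.123, 0, 15, 24, 7, 0.123, 0]
end [584.4 560.8 130.3] xang 116.4
rest
[584. 561. 130.] [-1.35  1.08  1.1   1.18 -0.88  1.4   0.1 ] vmax 1.4999999999999998
[ 469. -379.  116.] [-0.17  0.66  1.03  1.84 -0.63  0.98  2.04] vmax 0.8999999999999999
[ 469. -321.  246.] [-0.34  0.34  1.03  1.82 -0.27  1.13  2.52] vmax 0.7000000000000001
[403. 298. 248.] [-1.27  0.1   0.57  1.94 -0.02  1.16 -0.94] vmax 2.8999999999999995
[ 415. -112.   90.] [-0.72  0.25  0.95  2.26 -0.23  0.74 -0.94] vmax 0.8999999999999999
[ 415. -112.   10.] [-0.53  0.44  0.76  2.28 -0.46  0.57 -0.75] vmax 0.7000000000000001
[499. -91.  10.] [-0.52  0.56  0.71  2.1  -0.5   0.66 -0.81] vmax 0.3
```

Call:
{"api": "servo_tool", "payload": {"commands": [-17,22,7,0.123,0,-15,24,7,0.123,0,-11,25,7,0.123,0,-8,27,7,0.123,0,-5,28,8,0.123,0,-1,27,7,0.123,0,2,28,7,0.123,0,6,28,7,0.123,0,8,26,7,0.123,0,12,25,7,0.123,0,15,24,7,0.123,0]}}

```text
time_s: 9.15
eef_pos: [583.9, 563.3, 129.8]
orientation: [1.648, 2.644, -0.071]
ft_force: [1.3, -0.3, 0.2]
width: 0.2
```

```bash
python3 st.py; python3 -c "
from seg import *
seg([469,-379,116],-.47,24)"
```

```text
t 9.15 p [583.9 563.3 129.8] F [181.5 610.9] xang 116.15 z [-0.003 -0.052 -0.999] f [ 1.3 -0.3  0.2] w 0.2 q [-1.36  1.08  1.11  1.19 -0.88  1.4   0.1 ]
q [-1.36  1.08  1.11  1.19 -0.88  1.4   0.1 ] t 9.15 [583.9 563.3 129.8]
[ 469. -379.  116.] [-0.18  0.65  1.03  1.85 -0.63  0.98  2.04] vmax 1.0999999999999999
[-33, -22, 3, -0.02, 0, -33, -22, 2, -0.02, 0, -32, -23, 3, -0.02, 0, -32, -23, 2, -0.02, 0, -31, -24, 3, -0.02, 0, -31, -25, 3, -0.02, 0, -30, -25, 2, -0.02, 0, -30, -26, 3, -0.02, 0, -29, -27, 3, -0.02, 0, -29, -27, 2, -0.02, 0, -28, -28, 3, -0.02, 0, -27, -28, 2, -0.02, 0]
[-27, -29, 3, -0.02, 0, -27, -29, 3, -0.02, 0, -26, -30, 2, -0.02, 0, -25, -30, 3, -0.02, 0, -24, -31, 3, -0.02, 0, -24, -31, 2, -0.02, 0, -24, -32, 3, -0.02, 0, -22, -32, 2, -0.02, 0, -23, -33, 3, -0.02, 0, -21, -33, 3, -0.02, 0, -21, -34, 2, -0.02, 0, -20, -34, 3, -0.02, 0]
end [ 469.  -379.3  115.8] xang 143.7
```

Call:
{"api": "servo_tool", "payload": {"commands": [-33,-22,3,-0.02,0,-33,-22,2,-0.02,0,-32,-23,3,-0.02,0,-32,-23,2,-0.02,0,-31,-24,3,-0.02,0,-31,-25,3,-0.02,0,-30,-25,2,-0.02,0,-30,-26,3,-0.02,0,-29,-27,3,-0.02,0,-29,-27,2,-0.02,0,-28,-28,3,-0.02,0,-27,-28,2,-0.02,0]}}

```text
time_s: 10.35
eef_pos: [527.7, 89.4, 123.7]
orientation: [1.314, 2.831, -0.074]
ft_force: [0.7, -1.0, -0.8]
width: 0.3
```

Call:
{"api": "servo_tool", "payload": {"commands": [-27,-29,3,-0.02,0,-27,-29,3,-0.02,0,-26,-30,2,-0.02,0,-25,-30,3,-0.02,0,-24,-31,3,-0.02,0,-24,-31,2,-0.02,0,-24,-32,3,-0.02,0,-22,-32,2,-0.02,0,-23,-33,3,-0.02,0,-21,-33,3,-0.02,0,-21,-34,2,-0.02,0,-20,-34,3,-0.02,0]}}

```text
time_s: 11.55
eef_pos: [473.3, -382.4, 116.4]
orientation: [0.967, 2.973, -0.077]
ft_force: [1.0, 0.2, 0.0]
width: -0.2
```

```bash
python3 -c "
from seg import *
seg([469,-321,246],-.81,6)"
```

```text
q [-0.19  0.65  1.03  1.85 -0.62  0.98  2.04] t 11.55 [ 473.3 -382.4  116.4]
[ 469. -321.  246.] [-0.39  0.31  1.06  1.85 -0.25  1.12  2.51] vmax 0.7999999999999999
[6, 7, -22, -0.135, 0, 5, 8, -22, -0.135, 0, 4, 8, -22, -0.135, 0, 3, 9, -22, -0.135, 0, 1, 9, -22, -0.135, 0, 1, 9, -23, -0.135, 0]
end [ 468.7 -320.7  246.5] xang -169.7
```

Call:
{"api": "servo_tool", "payload": {"commands": [6,7,-22,-0.135,0,5,8,-22,-0.135,0,4,8,-22,-0.135,0,3,9,-22,-0.135,0,1,9,-22,-0.135,0,1,9,-23,-0.135,0]}}

```text
time_s: 12.15
eef_pos: [468.6, -318.8, 247.0]
orientation: [0.29, -3.12, 0.079]
ft_force: [-0.0, 0.4, -0.1]
width: -0.0
```

```bash
python3 st.py; python3 -c "
from seg import *
for n in (18,36):
  sim([[403,298,248],[415,-112,90],[415,-112,10],[499,-91,10]],[1.99,1.08,0,0],[n,13,4,6])
sim([[460,0,248],[403,298,248],[415,-112,90],[415,-112,10],[499,-91,10]],[1.0,1,1.08,0,0],[30,15,13,4,6])
sim([[500,0,248],[403,298,248],[415,-112,90],[415,-112,10],[499,-91,10]],[1.0,1,1.08,0,0],[30,15,13,4,6])
"
```

```text
t 12.15 p [ 468.6 -318.8  247. ] F [-149.5 -214.8] xang -169.41 z [-0.002 -0.051 -0.999] f [-0.   0.4 -0.1] w -0.0 q [-0.38  0.31  1.05  1.84 -0.25  1.12  2.51]
[403. 298. 248.] [-1.23  0.09  0.51  1.94 -0.01  1.16 -0.95] vmax 2.8999999999999995
[ 415. -112.   90.] [-0.71  0.22  0.92  2.27 -0.18  0.73 -0.98] vmax 0.7999999999999999
[ 415. -112.   10.] [-0.52  0.42  0.73  2.3  -0.43  0.56 -0.78] vmax 0.7000000000000001
[499. -91.  10.] [-0.52  0.54  0.69  2.11 -0.47  0.65 -0.83] vmax 0.3
[403. 298. 248.] [-1.22  0.09  0.5   1.94 -0.01  1.16 -0.95] vmax 1.4000000000000001
[ 415. -112.   90.] [-0.7   0.22  0.9   2.27 -0.18  0.73 -0.99] vmax 0.7999999999999999
[ 415. -112.   10.] [-0.52  0.42  0.72  2.3  -0.42  0.56 -0.79] vmax 0.7000000000000001
[499. -91.  10.] [-0.51  0.53  0.68  2.11 -0.47  0.65 -0.84] vmax 0.3
[460.   0. 248.] [-1.11 -0.07  0.96  2.06  0.12  1.14  0.56] vmax 0.7999999999999999
[403. 298. 248.] [-1.34  0.1   0.63  1.94 -0.02  1.16 -0.95] vmax 1.2
[ 415. -112.   90.] [-0.78  0.24  1.    2.27 -0.23  0.74 -0.95] vmax 1.0
[ 415. -112.   10.] [-0.57  0.44  0.79  2.3  -0.4
[... 261 characters left out ...]
424000974772 [-1.98  0.43  1.57  2.05 -0.42  1.16 -0.6 ]
ERR 0.020204593226127315 [-1.97  0.41  1.57  2.1  -0.4   1.12 -0.64]
ERR 0.028075843673181538 [-1.96  0.37  1.57  2.14 -0.37  1.08 -0.69]
ERR 0.03402609321995891 [-1.93  0.34  1.57  2.18 -0.34  1.04 -0.74]
ERR 0.036576623320018174 [-1.89  0.31  1.57  2.22 -0.31  1.   -0.78]
ERR 0.032231416687014985 [-1.82  0.28  1.57  2.24 -0.28  0.96 -0.81]
ERR 0.017179664334637038 [-1.72  0.27  1.57  2.26 -0.27  0.92 -0.84]
[ 415. -112.   90.] [-0.95  0.36  1.22  2.27 -0.42  0.77 -0.77] vmax 1.7
[ 415. -112.   10.] [-0.69  0.51  0.93  2.3  -0.64  0.61 -0.6 ] vmax 0.7999999999999999
[499. -91.  10.] [-0.67  0.63  0.88  2.12 -0.67  0.71 -0.68] vmax 0.3
```

```bash
python3 -c "
from seg import *
for mid in ([430,-112,248],[400,-60,248],[400,60,248],[410,150,248],[420,-112,180],[400,0,200]):
  print(mid);sim([mid,[415,-112,90],[415,-112,10],[499,-91,10]],[1.9,1.17,0,0],[30,13,4,6])
"
```

```text
[430, -112, 248]
ERR 0.00842094351854061 [-1.1   0.27  1.57  2.02 -0.25  1.12  1.21]
ERR 0.021777311742128262 [-1.15  0.27  1.57  2.03 -0.25  1.12  1.14]
ERR 0.035299071814654866 [-1.2   0.26  1.57  2.04 -0.24  1.12  1.05]
ERR 0.0522873375636097 [-1.27  0.24  1.57  2.05 -0.21  1.11  0.95]
ERR 0.08223846896216216 [-1.39  0.2   1.57  2.07 -0.17  1.11  0.84]
ERR 0.19423718509645144 [-1.95  0.17  1.57  2.15 -0.11  1.11  0.74]
ERR 0.4844612666634944 [-2.48  0.44  1.57  2.5   0.18  0.95  0.74]
ERR 0.47352110087798843 [-2.61  0.43  1.57  2.5   0.09  1.    0.78]
ERR 0.4621376671597328 [-2.61  0.39  1.57  2.5   0.09  1.    0.68]
ERR 0.4576721457046978 [-2.61  0.38  1.57  2.5   0.09  1.    0.6 ]
ERR 0.4542947890838588 [-2.61  0.38  1.57  2.5   0.09  1.    0.52]
ERR 0.4505203639437781 [-2.61  0.38  1.57  2.5   0.09  1.01  0.44]
ERR 0.44661528890540314 [-2.61  0.38  1.57  2.5   0.09  1.01  0.37]
[ 430. -112.  248.] [-2.61  0.38  1.57  2.5   0.09  1.01  0.37] vmax 5.6000000000000005
ERR 0.4430375510148692 [-2.61  0.38  1.57  2.5   0.05  0.99  0.29]
ERR 0.43952107636363763 [-2.61  0.38  1.57  2.5 
[... 7127 characters left out ...]
987 [-2.61  0.35  1.57  2.5  -0.24  0.82 -0.41]
ERR 0.38316828186082535 [-2.61  0.35  1.57  2.5  -0.27  0.8  -0.48]
ERR 0.38560319591596587 [-2.61  0.35  1.57  2.5  -0.3   0.78 -0.54]
ERR 0.3880437847970473 [-2.61  0.35  1.57  2.5  -0.33  0.76 -0.6 ]
ERR 0.39103982959095557 [-2.61  0.34  1.57  2.5  -0.35  0.74 -0.67]
ERR 0.39436125488780865 [-2.61  0.34  1.57  2.5  -0.38  0.73 -0.73]
[ 415. -112.   90.] [-2.61  0.34  1.57  2.5  -0.38  0.73 -0.73] vmax 0.7000000000000001
ERR 0.27312420014799266 [-1.51  0.22  1.57  2.5  -0.28  0.66 -0.74]
[ 415. -112.   10.] [-0.31  0.36  0.49  2.29 -0.23  0.54 -0.97] vmax 11.399999999999999
[499. -91.  10.] [-0.33  0.47  0.46  2.11 -0.27  0.62 -1.01] vmax 0.3
```

```bash
python3 -c "
from seg import *
seg([410,150,248],1.9,30)
" | cut -c1-700
```

```text
q [-0.38  0.31  1.05  1.84 -0.25  1.12  2.51] t 12.15 [ 468.6 -318.8  247. ]
[410. 150. 248.] [-1.06 -0.08  0.56  2.08  0.09  1.15 -0.69] vmax 1.4999999999999998
[-1, 16, -1, 0.063, 0, 0, 15, -1, 0.063, 0, 1, 16, 0, 0.063, 0, 2, 16, -1, 0.063, 0, 3, 15, -1, 0.063, 0, 4, 15, -1, 0.063, 0, 5, 15, -1, 0.063, 0, 6, 15, -1, 0.063, 0, 7, 14, 0, 0.063, 0, 7, 14, -1, 0.063, 0, 9, 13, -1, 0.063, 0, 9, 13, -1, 0.063, 0]
[10, 12, -1, 0.063, 0, 11, 11, -1, 0.063, 0, 11, 11, 0, 0.063, 0, 13, 10, -1, 0.063, 0, 12, 9, -1, 0.063, 0, 14, 8, -1, 0.063, 0, 14, 8, -1, 0.063, 0, 14, 7, -1, 0.063, 0, 14, 5, 0, 0.063, 0, 15, 5, -1, 0.063, 0, 16, 4, -1, 0.063, 0, 15, 3, -1, 0.063, 0]
[16, 2, -1, 0.063, 0, 15, 0, -1, 0.063, 0, 16, 0, 0, 0.063, 0, 16, -1, -1, 0.063, 0, 15, -2, -1, 0.063, 0, 16, -3, -1, 0.063, 0]
end [409.9 150.1 248.1] xang 82.3
```

Call:
{"api": "servo_tool", "payload": {"commands": [-1,16,-1,0.063,0,0,15,-1,0.063,0,1,16,0,0.063,0,2,16,-1,0.063,0,3,15,-1,0.063,0,4,15,-1,0.063,0,5,15,-1,0.063,0,6,15,-1,0.063,0,7,14,0,0.063,0,7,14,-1,0.063,0,9,13,-1,0.063,0,9,13,-1,0.063,0]}}

```text
time_s: 13.35
eef_pos: [446.2, -131.0, 246.3]
orientation: [0.893, 2.998, -0.075]
ft_force: [-0.2, 0.2, 0.1]
width: 0.2
```

```bash
python3 st.py; python3 -c "
from seg import *
seg([410,150,248],1.14,18)
sim([[410,150,248],[415,-112,90],[415,-112,10],[499,-91,10]],[1.14,1.17,0,0],[18,13,4,6])
print('alt')
sim([[390,80,248],[415,-112,90],[415,-112,10],[499,-91,10]],[1.14,1.17,0,0],[18,13,4,6])
" | cut -c1-700
```

```text
t 13.35 p [ 446.2 -131.   246.3] F [-124.5  -27.4] xang 146.85 z [-0.002 -0.05  -0.999] f [-0.2  0.2  0.1] w 0.2 q [-1.05 -0.1   1.19  2.05  0.16  1.12  1.06]
q [-1.05 -0.1   1.19  2.05  0.16  1.12  1.06] t 13.35 [ 446.2 -131.   246.3]
[410. 150. 248.] [-1.09 -0.08  0.6   2.08  0.1   1.15 -0.68] vmax 1.2
[10, 12, -1, 0.063, 0, 11, 11, -1, 0.063, 0, 12, 11, -1, 0.063, 0, 12, 10, 0, 0.063, 0, 13, 9, -1, 0.063, 0, 13, 8, -1, 0.063, 0, 14, 7, -1, 0.063, 0, 15, 7, -1, 0.063, 0, 14, 5, -1, 0.063, 0, 15, 5, -1, 0.063, 0, 16, 3, -1, 0.063, 0, 15, 3, 0, 0.063, 0]
[16, 2, -1, 0.063, 0, 15, 0, -1, 0.063, 0, 16, 0, -1, 0.063, 0, 16, -1, -1, 0.063, 0, 15, -2, -1, 0.063, 0, 16, -4, -1, 0.063, 0]
end [409.7 150.4 248.4] xang 81.8
[410. 150. 248.] [-1.09 -0.08  0.6   2.08  0.1   1.15 -0.68] vmax 1.2
[ 415. -112.   90.] [-0.68  0.22  0.9   2.26 -0.19  0.74 -0.98] vmax 0.7000000000000001
[ 415. -112.   10.] [-0.5   0.42  0.72  2.29 -0.43  0.57 -0.78] vmax 0.7000000000000001
[499. -91.  10.] [-0.5   0.54  0.68  2.11 -0.47  0.65 -0.83] vmax 0.3
alt
[390.  80. 248.] [-0.96 -0.19  0.57  2.16  0.16  1.17 -0.61] vmax 1.0999999999999999
[ 415. -112.   90.] [-0.63  0.21  0.84  2.26 -0.16  0.73 -1.  ] vmax 0.6
[ 415. -112.   10.] [-0.47  0.41  0.69  2.29 -0.4   0.56 -0.81] vmax 0.6
[499. -91.  10.] [-0.47  0.53  0.64  2.11 -0.44  0.64 -0.86] vmax 0.3
```

Call:
{"api": "servo_tool", "payload": {"commands": [10,12,-1,0.063,0,11,11,-1,0.063,0,12,11,-1,0.063,0,12,10,0,0.063,0,13,9,-1,0.063,0,13,8,-1,0.063,0,14,7,-1,0.063,0,15,7,-1,0.063,0,14,5,-1,0.063,0,15,5,-1,0.063,0,16,3,-1,0.063,0,15,3,0,0.063,0]}}

```text
time_s: 14.55
eef_pos: [421.8, 56.0, 247.0]
orientation: [1.926, 2.443, -0.064]
ft_force: [0.3, 1.6, 0.0]
width: 0.2
```

```bash
python3 st.py; python3 -c "
from seg import *
seg([410,150,248],.38,6)
print('alt')
sim([[425,-112,90],[425,-112,10],[499,-91,10]],[1.55,0,0],[14,4,6])
sim([[410,150,248],[425,-112,90],[425,-112,10],[499,-91,10]],[.38,1.17,0,0],[6,13,4,6])
" | cut -c1-700
```

```text
t 14.55 p [421.8  56.  247. ] F [-101.7  159.8] xang 103.5 z [-0.002 -0.051 -0.999] f [0.3 1.6 0. ] w 0.2 q [-1.06 -0.13  0.75  2.11  0.15  1.15 -0.14]
q [-1.06 -0.13  0.75  2.11  0.15  1.15 -0.14] t 14.55 [421.8  56.  247. ]
[410. 150. 248.] [-1.11 -0.07  0.62  2.08  0.09  1.15 -0.68] vmax 0.8999999999999999
[16, 2, -1, 0.063, 0, 15, 1, -1, 0.063, 0, 16, -1, -1, 0.063, 0, 16, -1, -1, 0.063, 0, 15, -2, -1, 0.063, 0, 16, -3, -1, 0.063, 0]
end [410.5 150.1 248.3] xang 81.8
alt
[ 425. -112.   90.] [-0.73  0.27  0.96  2.24 -0.26  0.75 -0.92] vmax 0.7999999999999999
[ 425. -112.   10.] [-0.55  0.46  0.76  2.26 -0.48  0.59 -0.74] vmax 0.6
[499. -91.  10.] [-0.54  0.56  0.72  2.1  -0.51  0.66 -0.8 ] vmax 0.3
[410. 150. 248.] [-1.11 -0.07  0.62  2.08  0.09  1.15 -0.68] vmax 0.8999999999999999
[ 425. -112.   90.] [-0.69  0.26  0.9   2.24 -0.22  0.74 -0.95] vmax 0.7000000000000001
[ 425. -112.   10.] [-0.52  0.44  0.73  2.26 -0.45  0.58 -0.77] vmax 0.6
[499. -91.  10.] [-0.52  0.55  0.69  2.1  -0.48  0.66 -0.83] vmax 0.3
```

```bash
python3 -c "
from seg import *
seg([418.5,-111.3,90],1.555,12)
sim([[418.5,-111.3,90],[418.5,-111.3,10],[499,-91,10]],[1.555,0,0],[12,4,6])
"
```

```text
q [-1.06 -0.13  0.75  2.11  0.15  1.15 -0.14] t 14.55 [421.8  56.  247. ]
[ 418. -111.   90.] [-0.74  0.26  0.96  2.25 -0.23  0.74 -0.94] vmax 0.8999999999999999
[-13, -3, 14, 0.13, 0, -13, -2, 14, 0.13, 0, -13, 0, 13, 0.13, 0, -13, 2, 14, 0.13, 0, -13, 3, 14, 0.13, 0, -12, 6, 14, 0.13, 0, -12, 6, 13, 0.13, 0, -10, 8, 14, 0.13, 0, -10, 10, 14, 0.13, 0, -8, 10, 14, 0.13, 0, -6, 12, 14, 0.13, 0, -6, 12, 13, 0.13, 0]
end [ 418.1 -111.4   90.3] xang 14.1
[ 418. -111.   90.] [-0.74  0.26  0.96  2.25 -0.23  0.74 -0.94] vmax 0.8999999999999999
[ 418. -111.   10.] [-0.55  0.44  0.76  2.28 -0.47  0.58 -0.75] vmax 0.6
[499. -91.  10.] [-0.54  0.56  0.72  2.1  -0.51  0.66 -0.81] vmax 0.3
```

Call:
{"api": "servo_tool", "payload": {"commands": [-13,-3,14,0.13,0,-13,-2,14,0.13,0,-13,0,13,0.13,0,-13,2,14,0.13,0,-13,3,14,0.13,0,-12,6,14,0.13,0,-12,6,13,0.13,0,-10,8,14,0.13,0,-10,10,14,0.13,0,-8,10,14,0.13,0,-6,12,14,0.13,0,-6,12,13,0.13,0]}}

```text
time_s: 15.75
eef_pos: [419.0, -112.4, 90.1]
orientation: [3.068, 0.376, -0.012]
ft_force: [0.2, -0.5, 0.0]
width: 0.4
```

```bash
python3 st.py; python3 -c "
from seg import *
p=F(-146,-1.5,11);seg(p,0,4)
snap('wrist','w3.png')
"
```

```text
t 15.75 p [ 419.  -112.4   90.1] F [-146.3   -2.6] xang 13.96 z [-0.001 -0.051 -0.999] f [ 0.2 -0.5  0. ] w 0.4 q [-0.74  0.25  0.96  2.26 -0.23  0.74 -0.95]
q [-0.74  0.25  0.96  2.26 -0.23  0.74 -0.95] t 15.75 [ 419.  -112.4   90.1]
[ 419. -111.   11.] [-0.55  0.44  0.77  2.28 -0.47  0.58 -0.76] vmax 0.6
[0, -1, 20, 0, 0, 1, -1, 19, 0, 0, 0, -2, 20, 0, 0, 0, -1, 20, 0, 0]
end [ 418.6 -111.3   10.9] xang 14.0
```

View pics/w3.png

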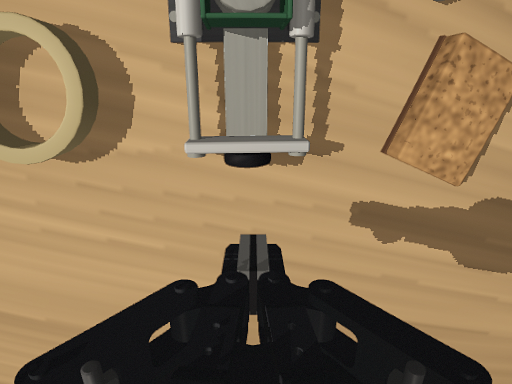

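```bash
python3 - <<'E'
from h import *
s,d=load('w3.png')
for q,z in [((186,141),34),((309,141),34),((247.5,165),20)]:
    p=pix2w(s,d,[q],z)[0];print(p.round(1),np.round(toF(p),1))
E
```

```text
[455.4 -61.3  34. ] [-98.2  37.8]
[ 474.3 -140.1   34. ] [-99.5 -43.2]
[ 445.7 -105.5   20. ] [-118.7   -2.6]
```

Call:
{"api": "servo_tool", "payload": {"commands": [0,-1,20,0,0,0,-1,20,0,0,0,-1,20,0,0,0,-1,20,0,0]}}

```text
time_s: 16.2
eef_pos: [418.2, -111.6, 10.0]
orientation: [3.067, 0.388, -0.012]
ft_force: [0.5, 0.1, 0.8]
width: -0.2
```

```bash
python3 st.py
```

```text
t 16.2 p [ 418.2 -111.6   10. ] F [-146.8   -1.6] xang 14.4 z [-0.001 -0.051 -0.999] f [0.5 0.1 0.8] w -0.2 q [-0.55  0.44  0.76  2.28 -0.47  0.57 -0.76]
```

Call:
{"api": "servo_tool", "payload": {"commands": [8,0,0,0,0,8,0,0,0,0,8,0,0,0,0,8,0,0,0,0,8,0,0,0,0,8,0,0,0,0,8,0,0,0,0,8,0,0,0,0,8,0,0,0,0]}}

```text
time_s: 17.1
eef_pos: [479.9, -96.5, 8.8]
orientation: [3.07, 0.38, -0.035]
ft_force: [-13.3, -3.0, 9.4]
width: 0.4
```

```bash
python3 st.py
```

```text
t 17.1 p [479.9 -96.5   8.8] F [-83.3  -2.4] xang 14.07 z [-0.017 -0.05  -0.999] f [-13.3  -3.    9.4] w 0.4 q [-0.55  0.54  0.73  2.14 -0.5   0.66 -0.8 ]
```

Call:
{"api": "servo_tool", "payload": {"commands": [4,0,0,0,0,4,0,0,0,0,4,0,0,0,0,2,0,0,0,0,0,0,0,0,0]}}

```text
time_s: 17.6
eef_pos: [496.0, -92.5, 8.9]
orientation: [3.069, 0.381, -0.028]
ft_force: [-9.2, -1.3, 4.7]
width: -0.1
```

```bash
python3 st.py
```

```text
t 17.6 p [496.  -92.5   8.9] F [-66.7  -2.5] xang 14.14 z [-0.012 -0.051 -0.999] f [-9.2 -1.3  4.7] w -0.1 q [-0.55  0.56  0.72  2.11 -0.51  0.67 -0.81]
```

Call:
{"api": "servo_tool", "payload": {"commands": [3,0,0,0,0,2,0,0,0,0,0,0,0,0,0]}}

```text
time_s: 17.9
eef_pos: [500.2, -91.4, 8.8]
orientation: [3.069, 0.381, -0.03]
ft_force: [-11.2, -1.8, 6.2]
width: -0.2
```

Call:
{"api": "servo_tool", "payload": {"commands": [2,0,0,0,0,0,0,0,0,0]}}

```text
time_s: 18.1
eef_pos: [500.2, -91.4, 8.6]
orientation: [3.07, 0.38, -0.035]
ft_force: [-13.2, -2.3, 10.4]
width: -0.1
```

```bash
python3 st.py;  python3 -c "
from h import *
snap('wrist','w4.png');snap('top','top4.png')
s,d=load('top4.png'); cv2.imwrite('pics/c4.png',cv2.resize(d['frame'][90:270,200:400],None,fx=3,fy=3,interpolation=cv2.INTER_CUBIC))"
```

```text
t 18.1 p [500.2 -91.4   8.6] F [-62.4  -2.5] xang 14.08 z [-0.017 -0.05  -0.999] f [-13.2  -2.3  10.4] w -0.1 q [-0.54  0.57  0.72  2.1  -0.51  0.68 -0.82]
```

View pics/w4.png

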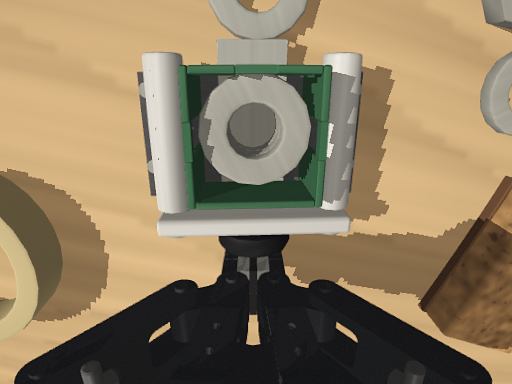

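View pics/c4.png

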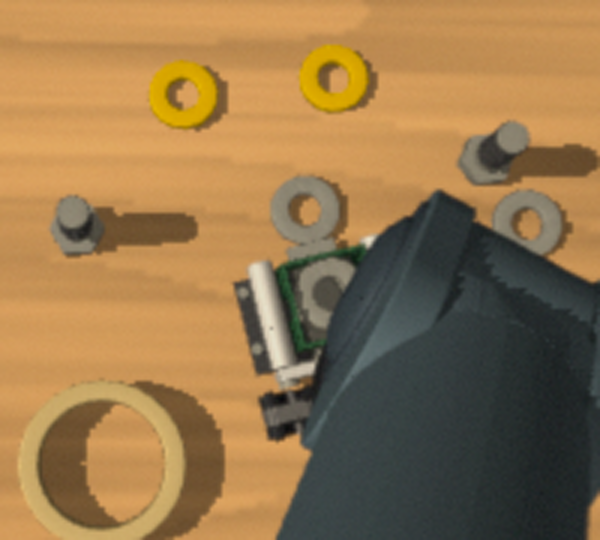

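The plunger is against its stop: 2 mm more command gave no motion and the force rose. The wrist view shows the washer out beyond the gate at about (258,5), ahead of the blade. I'll back off so the plunger can return.

Call:
{"api": "servo_tool", "payload": {"commands": [-8,0,0,0,0,-8,0,0,0,0,-8,0,0,0,0,-8,0,0,0,0,-8,0,0,0,0,-8,0,0,0,0,-8,0,0,0,0,-8,0,0,0,0,-8,0,0,0,0,-8,0,0,0,0,-8,0,0,0,0,0,0,0,0,0]}}

```text
time_s: 19.4
eef_pos: [422.5, -111.8, 10.5]
orientation: [3.067, 0.381, -0.011]
ft_force: [0.2, -0.0, 0.5]
width: -0.3
```

```bash
python3 st.py;  python3 -c "
from h import *
snap('wrist','w5.png');snap('top','top5.png')
s,d=load('top5.png'); cv2.imwrite('pics/c5.png',cv2.resize(d['frame'][90:270,200:400],None,fx=3,fy=3,interpolation=cv2.INTER_CUBIC))"
```

```text
t 19.4 p [ 422.5 -111.8   10.5] F [-142.7   -2.9] xang 14.13 z [-0.001 -0.052 -0.999] f [ 0.2 -0.   0.5] w -0.3 q [-0.55  0.45  0.76  2.27 -0.47  0.58 -0.76]
```

View pics/w5.png

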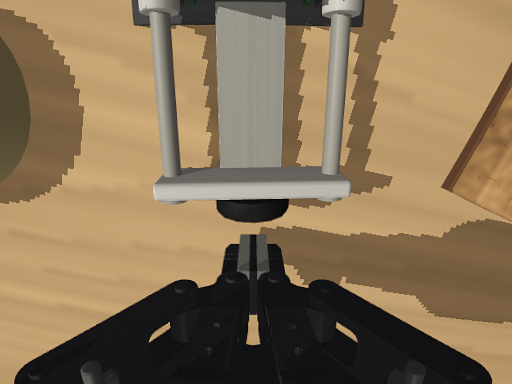

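View pics/c5.png

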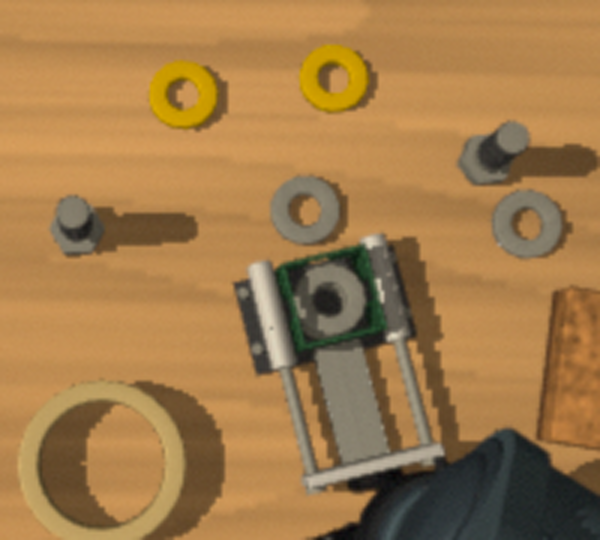

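The plunger is back out and clear of the fingers, and the new washer lies at crop (306,210), outside the gate. Next I'll measure both.

```bash
python3 - <<'E'
from h import *
s,d=load('top5.png')
f=lambda u,v:(200+(u+.5)/3-.5,90+(v+.5)/3-.5)
for n,q,z in [('washer',f(306,209.5),8),('bar',f(308,485),34),('bar',f(441,452),34),('bolt top',f(72,209),62),('donew',f(528,223.5),8)]:
    p=pix2w(s,d,[q],z)[0];print(n,p.round(1),np.round(toF(p),1))
g=s;im0=load('top0.png')[1]['frame'];print('bar diff',cv2.absdiff(im0[220:245,295:330],d['frame'][220:245,295:330]).mean())
from seg import *
pts=[F(-146,-1.5,100),F(-20,-30,100),F(62,-45,80),F(62,-45,4),F(62,70,4)]
sim(pts,[0,0,-1.57,0,0],[4,8,12,5,12])
E
```

```text
washer [619.7 -63.4   8. ] [60.3 -5. ]
bar [449.4 -59.9  34. ] [-103.8   40.7]
bar [ 469.4 -139.2   34. ] [-104.1  -41.1]
bolt top [606.8  80.3  62. ] [ 83.5 137.3]
donew [ 612.9 -203.9    8. ] [  18.8 -139.5]
bar diff 10.24495238095238
[ 419. -111.  100.] [-0.79  0.23  1.    2.26 -0.21  0.76 -0.97] vmax 0.7999999999999999
[ 548. -108.  100.] [-0.6   0.49  0.84  1.96 -0.41  0.87 -0.87] vmax 0.39999999999999997
[ 631. -102.   80.] [-0.26  0.56  0.42  1.75 -0.22  0.88  0.49] vmax 1.0999999999999999
[ 631. -102.    4.] [-0.22  0.67  0.38  1.77 -0.26  0.75  0.52] vmax 0.3
[603.  10.   4.] [-0.42  0.62  0.38  1.86 -0.25  0.72  0.34] vmax 0.19999999999999998
```

```bash
python3 - <<'E'
from plan import *
P=F(62,-52,80)
plan([F(-143,-2,100),F(-40,-40,100),P],0,11,16)
E
```

```text
[-1, 1, -28, 0, 16, -1, 1, -27, 0, 16, 0, 1, -28, 0, 16, 19, 8, -6, 0, 16, 26, 9, 0, 0, 16, 26, 10, 0, 0, 16, 26, 9, 0, 0, 16, 27, 4, 4, 0, 16, 27, 3, 5, 0, 16, 27, 3, 5, 0, 16, 27, 3, 5, 0, 16]
end [ 633.2 -108.4   80.5] xang 14.2
```

Call:
{"api": "servo_tool", "payload": {"commands": [-1,1,-28,0,16,-1,1,-27,0,16,0,1,-28,0,16,19,8,-6,0,16,26,9,0,0,16,26,10,0,0,16,26,9,0,0,16,27,4,4,0,16,27,3,5,0,16,27,3,5,0,16,27,3,5,0,16]}}

```text
time_s: 20.6
eef_pos: [634.2, -107.7, 79.2]
orientation: [3.066, 0.384, -0.012]
ft_force: [0.1, -0.3, -0.4]
width: 16.1
```

Call:
{"api": "servo_tool", "payload": {"commands": [0,0,0,-0.143,16,0,0,0,-0.143,16,0,0,0,-0.143,16,0,0,0,-0.143,16,0,0,0,-0.143,16,0,0,0,-0.143,16,0,0,0,-0.143,16,0,0,0,-0.143,16,0,0,0,-0.143,16,0,0,0,-0.143,16,0,0,0,-0.143,16,0,0,0,0,16]}}

```text
time_s: 21.8
eef_pos: [632.9, -108.2, 79.7]
orientation: [1.908, 2.457, -0.064]
ft_force: [-0.6, -0.3, -0.7]
width: 16.2
```

```bash
python3 st.py;  python3 -c "
from h import *
snap('wrist','w6.png')"
```

```text
t 21.8 p [ 632.9 -108.2   79.7] F [ 62.  -51.8] xang 104.35 z [-0.001 -0.051 -0.999] f [-0.6 -0.3 -0.7] w 16.2 q [-0.23  0.56  0.4   1.75 -0.21  0.88  0.5 ]
```

View pics/w6.png

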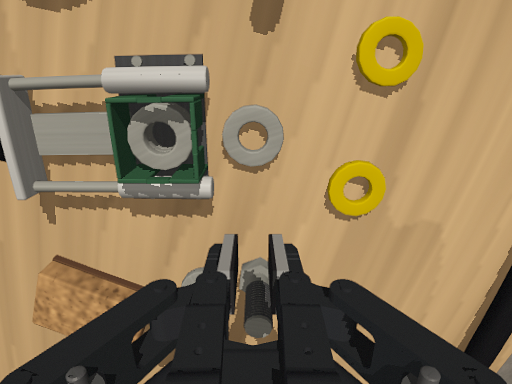

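```bash
python3 - <<'E'
from h import *
s,d=load('w6.png')
for n,q,z in [('washer',(253,135.5),8),('gate wall',(207,136),40),('doneb',(258,322),62),('base edge',(205,60),3),('barrel end',(212,187),14)]:
    p=pix2w(s,d,[q],z)[0];print(n,p.round(1),np.round(toF(p),1))
E
```

```text
washer [619.4 -63.    8. ] [60.2 -4.6]
gate wall [591.9 -64.1  40. ] [33.2  1.2]
doneb [ 652.1 -174.1   62. ] [  64.1 -120.3]
base edge [576.1 -22.7   3. ] [28.2 45.2]
barrel end [ 599.7 -105.5   14. ] [ 30.5 -40.9]
```

Call:
{"api": "servo_tool", "payload": {"commands": [1,0,20,0,16,1,0,20,0,16,1,0,20,0,16,1,0,12,0,16,0,0,3,0,16,0,0,0,0,16]}}

```text
time_s: 22.45
eef_pos: [631.0, -108.3, 4.2]
orientation: [1.909, 2.456, -0.066]
ft_force: [0.2, -0.4, -0.1]
width: 16.2
```

```bash
python3 st.py;  python3 -c "
from h import *
snap('wrist','w7.png')"
```

```text
t 22.45 p [ 631.  -108.3    4.2] F [ 60.1 -51.4] xang 104.31 z [-0.003 -0.052 -0.999] f [ 0.2 -0.4 -0.1] w 16.2 q [-0.2   0.66  0.37  1.77 -0.25  0.75  0.52]
```

View pics/w7.png

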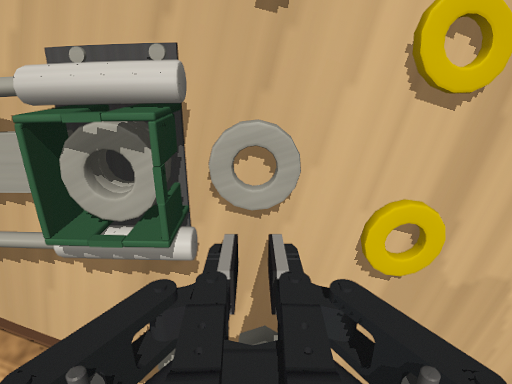

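Call:
{"api": "servo_tool", "payload": {"commands": [6,0,0,0,16,6,0,0,0,16,5,0,0,0,16,5,0,0,0,16,6,0,0,0,16,6,0,0,0,16,6,0,0,0,16,6,0,0,0,16,6,0,0,0,16]}}

```text
time_s: 23.4
eef_pos: [617.9, -57.6, 1.8]
orientation: [1.908, 2.457, -0.066]
ft_force: [0.0, -0.9, 0.1]
width: 16.0
```

```bash
python3 st.py;  python3 -c "
from h import *
snap('wrist','w8.png')"
```

```text
t 23.4 p [617.9 -57.6   1.8] F [60.1  1. ] xang 104.36 z [-0.002 -0.052 -0.999] f [ 0.  -0.9  0.1] w 16.0 q [-0.29  0.64  0.37  1.82 -0.25  0.73  0.44]
```

View pics/w8.png

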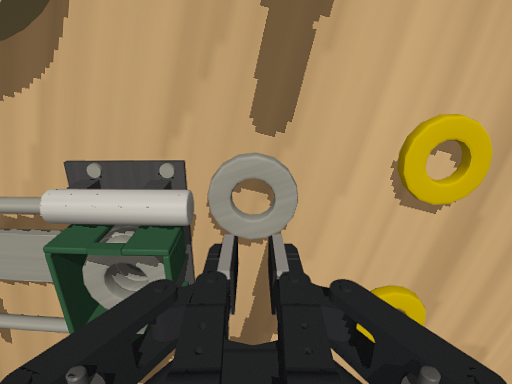

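Call:
{"api": "servo_tool", "payload": {"commands": [6,0,-1,0,16,6,0,-1,0,16,6,0,0,0,16,6,0,-1,0,16,6,0,0,0,16,6,0,-1,0,16,6,0,0,0,16,4,0,0,0,16,0,0,0,0,16]}}

```text
time_s: 24.35
eef_pos: [606.6, -12.2, 3.6]
orientation: [1.907, 2.459, -0.065]
ft_force: [-0.5, 0.2, 0.1]
width: 16.0
```

```bash
python3 st.py;  python3 -c "
from h import *
snap('wrist','w9.png');snap('top','top9.png')
s,d=load('w9.png')"
```

```text
t 24.35 p [606.6 -12.2   3.6] F [60.4 47.8] xang 104.42 z [-0.002 -0.051 -0.999] f [-0.5  0.2  0.1] w 16.0 q [-0.37  0.62  0.37  1.85 -0.24  0.72  0.37]
```

View pics/w9.png

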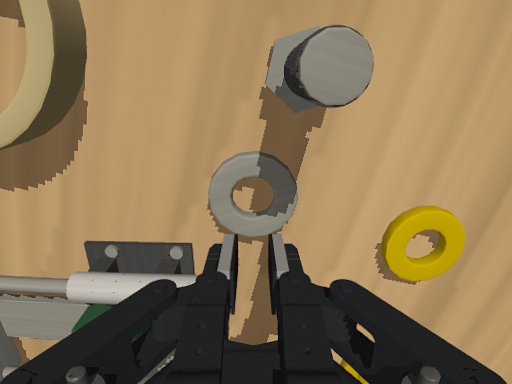

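```bash
python3 - <<'E'
from h import *
s,d=load('w9.png')
w=pix2w(s,d,[(253,195)],8)[0]; b=pix2w(s,d,[(335,66)],62)[0]
print(w,toF(w),b,toF(b),np.linalg.norm((w-b)[:2]))
c=pix2w(s,d,[(267,80),(297,112),(275,38)],[12.5,12.5,12.5]);print([np.round(toF(x),1) for x in c])
E
```

```text
[597.65571786  19.45680977   8.        ] (np.float64(59.59011277354341), np.float64(80.67180443297296)) [604.1581271   79.12635196  62.        ] (np.float64(80.72744858264637), np.float64(136.84963481109827)) 60.0227922634411
[array([ 65.4, 132.8]), array([ 78.1, 120.1]), array([ 68.3, 148.6])]
```

Call:
{"api": "servo_tool", "payload": {"commands": [4,1,0,0,16,4,1,-1,0,16,4,1,0,0,16,3,0,0,0,16,0,0,0,0,16,-4,0,0,0,16,-8,0,0,0,16,-10,0,0,0,16,-10,0,0,0,16]}}

```text
time_s: 25.35
eef_pos: [614.1, -30.7, 5.5]
orientation: [1.909, 2.456, -0.066]
ft_force: [-1.1, -0.7, -0.1]
width: 16.3
```

```bash
python3 st.py;  python3 -c "
from h import *
snap('wrist','w10.png')"
```

```text
t 25.35 p [614.1 -30.7   5.5] F [63. 28.] xang 104.3 z [-0.002 -0.052 -0.999] f [-1.1 -0.7 -0.1] w 16.3 q [-0.34  0.63  0.37  1.83 -0.24  0.73  0.4 ]
```

View pics/w10.png

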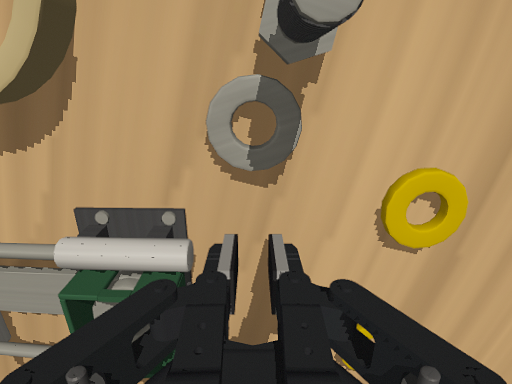

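Call:
{"api": "servo_tool", "payload": {"commands": [0,0,-30,0,16,0,0,-35,0,16,-15,0,-35,0,16,-30,0,-35,0,16,-40,0,0,0,16,-40,0,0,0,16,-40,0,0,0,16,0,0,0,0,16]}}

```text
time_s: 26.2
eef_pos: [654.0, -193.1, 149.9]
orientation: [1.919, 2.441, -0.073]
ft_force: [-1.7, -0.8, -0.2]
width: 15.8
```

```bash
python3 st.py;  python3 -c "
from h import *
snap('scene','sc11.png');snap('top','top11.png')
s,d=load('top11.png'); cv2.imwrite('pics/c11.png',cv2.resize(d['frame'][90:270,200:400],None,fx=3,fy=3,interpolation=cv2.INTER_CUBIC))"
```

```text
t 26.2 p [ 654.  -193.1  149.9] F [  61.3 -139.3] xang 103.66 z [-0.001 -0.059 -0.998] f [-1.7 -0.8 -0.2] w 15.8 q [-0.14  0.54  0.47  1.61 -0.21  1.03  0.61]
```

View pics/c11.png

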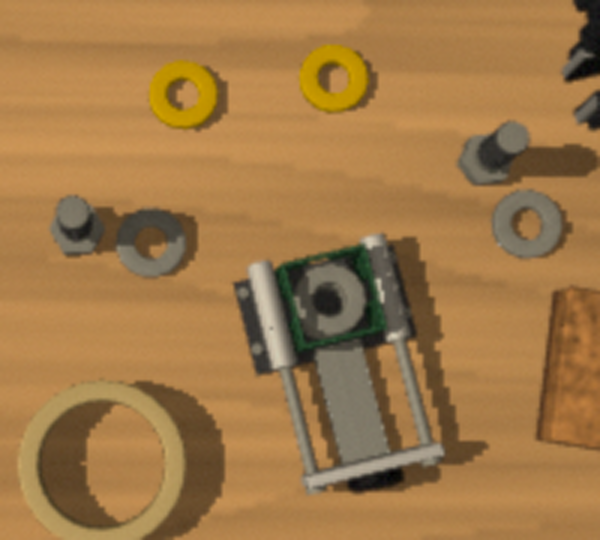

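View pics/sc11.png

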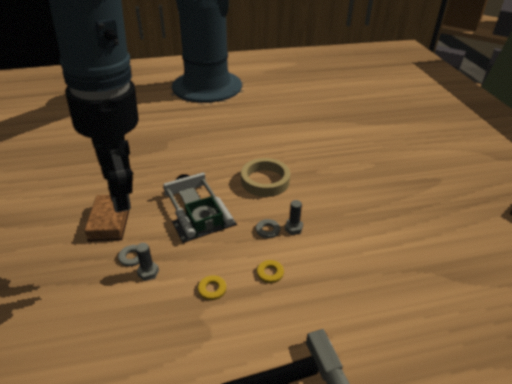

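```bash
python3 - <<'E'
from h import *
s,d=load('top11.png')
f=lambda u,v:(200+(u+.5)/3-.5,90+(v+.5)/3-.5)
w=pix2w(s,d,[f(152,242)],8)[0]
for q,z in [((73,209),62),((77,233),12.5)]:
    b=pix2w(s,d,[f(*q)],z)[0]; print(w.round(1),b.round(1),np.linalg.norm((w-b)[:2]))
im0=load('top0.png')[1]['frame']
for n,b in dict(plunger=(214,256,292,352),bolt=(150,178,215,237),tape=(212,275,203,264),done=(125,180,350,390),block=(183,245,378,425)).items(): print(n,cv2.absdiff(im0,d['frame'])[b[0]:b[1],b[2]:b[3]].mean().round(2))
job.finish_job()
E
```

```text
[597.6  33.    8. ] [606.8  79.7  62. ] 47.5415439901602
[597.6  33.    8. ] [601.8  79.6  12.5] 46.700749996267476
plunger 3.97
bolt 3.78
tape 4.16
done 3.99
block 3.77
the job is handed in; nothing more can be done
```

I pushed the plunger in to its stop once and let it spring fully back. One washer came out, and I slid it along the bench with two fingertips to beside the bare bolt. The job is handed in; the hand-in gives no verdict.

- **Washer:** its centre measures about 47 mm from the bare bolt's axis, against a limit of 62 mm. It lies flat on the bench and was not gripped or lifted.
- **Plunger:** in the last top view it matches the starting picture, so it is home.
- **Everything else:** both bolts, the other bolt's washer, the tape roll and the sanding block also match the starting picture, and the stack is still in the magazine.
- **Time:** 26 s of the 48 s allowed.

**What went wrong on the way:**
- My first descent stopped short of the feeder, with joints 2 and 3 at the ends of their ranges. I unwound the arm away from the objects, which cost about 11 s.
- The tool was left tilted by about 3° after that. I allowed for it in the later moves.
- The cameras disagreed by 2–5 mm on the bolt and the feeder. That is well inside the margins above.

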